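Find the heavier of two pistons on the balance

TASK

Stand one piston on each pan of the balance, crown up, slipped down over the pan's plug until it sits flat on the pan, then let go and let the beam settle to see which is heavier. Move the heavier piston to the grey tray, standing upright, to be lightened, and leave the lighter one seated on its pan as the reference. The balance and the thin skirts are delicate: feel your way onto the plugs with never more than 20 N on the balance, keep the pistons upright all the time without letting one tip or drop, and leave the flashlight, the pick and the funnel where they are.

Things in the scene. Friction and masses are not known exactly. Their poses are not given: they have to be found in the camera images.
- piston_a_mid (a point): Engine piston of bare aluminium with its pin: cylinder 56 mm in diameter, 50 mm high, standing crown up on its open skirt on the mat. The point is its centre, 25 mm above the skirt's lower rim; z is up. The skirt is hollow from below: inner diameter 50 mm, 18 mm deep. Weighs 150 to 290 g.
- piston_b_mid (a point): The other piston, same shape, sizes and look as the first (56 mm diameter, 50 mm high, point at its centre, z up to the crown); only its weight differs, and either may be the heavier.
- seat_left (a point): Centre of the balance's left (+y) pan carrier at the height of the pan's flat upper face; it rides up and down with the beam, always level, z up. The plug's true centre may lie up to 6 mm off this point in x and as much in y; that offset is not given and must be felt or seen. A seated piston's centre is 25 mm above this point; one standing on top of the plug is 12 mm higher.
- seat_right (a point): The same point on the balance's right (-y) carrier, 260 mm from the left one. Its pan and plug have the same sizes and an unknown offset of their own, also up to 6 mm in x and in y.
- balance: Grey equal-arm balance; origin under its base (120 by 300 mm), beam along its y. Each pan is an aluminium disc 110 mm across; on it stands a black plug 47 mm in diameter and 12 mm high, edge chamfered 1 mm, over which a skirt slips with 1.5 mm of play all round. Pan and plug are screwed down through an oversize hole, so they stand off-centre, and do not shift in use.
- beam (a joint): Beam angle (rad): 0 level, positive with the left pan down. Arms 130 mm; level, the pan faces are 127 mm above the bench. Hard stops at 0.09 rad (pan 12 mm below or above level). An empty pan sinks under a fraction of a newton; opposite a piston, under that piston's weight. At its stop a pan yields on its overload spring from about 4 N on, 0.5 mm per N. Loaded, the beam rests after about 2 s.
- tray: Grey plastic stacking tray, open on top, 210 mm (its x) by 160 mm (its y) and 55 mm high outside, walls and floor 4 mm thick, fixed to the bench. The origin is the centre of its underside, z up. It stands on one side of the balance, the mat with the pistons on the other.
- mat: Black rubber mat on which the pistons stand at the start, 240 mm (its x) by 130 mm (its y), 4 mm thick, fixed. Origin at the centre of its underside.
- flashlight: Bystander: black press-button flashlight lying on the bench, 130 mm long along its y, 35 mm in diameter at the head. Origin under its middle.
- pick: Bystander: stainless pick tool lying on the bench, 170 mm long along its y, 12 mm thick. Origin under its middle.
- funnel: Bystander: orange funnel standing on its mouth, 100 mm in diameter and 115 mm high. Origin at the centre of its underside.
Not all that is in view belongs to the job. Leave any orange look-alike of the part that bears piston_b_mid alone. Leave any purple look-alike of the part that bears piston_a_mid alone.

How it is judged:
By the outcome, as a careful person would: the job done as asked, in the order asked, and still so for the second after the job is handed in, with the robot touching nothing.
It also fails if it takes over 72 s, if anything falls off the work surface, if the arm or the gripper's body presses on something with over 40 N, if the wrist force passes 120 N, or if a joint passes its speed limit or range.

ROBOT

A 6-joint arm with a two-finger parallel gripper is mounted at the origin on the work surface. World frame = base frame: x ahead of the robot, y to its left, z up, the work surface at z = 0. Lengths are in m, angles in degrees, forces in N, time in s.
With the tool pointing down it reaches from about 0.4 to 0.825 m from the base axis. Payload 7 kg.
Tool frame: the origin (TCP) lies between the finger pads; the fingertips stand r.nose_length ahead of it and the grasp point (between the pads) lies 2 mm behind it (r.nose_length is the distance from the TCP to the fingertips, in m); y points along the fingers, x is the direction in which the jaws open and shut, and the axes are right-handed (so a half turn about y gives the same grasp; the last joint's range is limited). The gripper opens to 88 mm and grips with 3 to 60 N. Pads are 19 mm wide; open, the fingers measure 130 mm over their backs; the gripper's body (78 mm by 193 mm) begins 47 mm behind the grasp point.
Start: joints at [-46.518, 20.546, 0.682, 0, -70.136, -16.507], TCP at [0.306, -0.602, 0.204] pointing down, gripper open.
Joint ranges: [-176.03, 176.03], [-82.01, 121.73], [-58.28, 71.71], [-173.87, 95.51], [-174.79, -0.11], [-173.66, 173.66]. Speed limits (degrees/s): [136.94, 136.94, 172.46, 180, 180, 180].

INTERFACE

Orientations are given as [roll, pitch, yaw] about the fixed x, y, z axes, in that order (R = Rz(yaw) Ry(pitch) Rx(roll)).
In Python, from plant import readout, vision, r, spotter gives the robot as it stands.
- The arm moves only by the tool servo_tool, never from a script. Its argument "steps" is a list that holds one entry, the list of rows, each a list of 6 numbers: the shift along the tool's x, y, z in m, then the turn, a rotation vector about the tool's x, y, z in rad. A call has 1 to 20 rows; each row shifts and turns the commanded pose from where the row before left it, along the tool's axes as they then stand; what a row does not reach is not made up. A row lasts 1/10 s, in which the tool goes at most 50 mm and 8.59 degrees, less where a joint would pass 70% of its speed; a pose out of reach is approached as far as the arm can. A call with a gripper value outside its range is refused whole. "jaw" is the closure in counts, from 0 (fully open) to 255 (shut), set as the call begins (left out, the last holds). The fingers move at their own pace and stop on an object; "grip_force" is the grip in N (left out, the last holds). Time passes only in rows, so rows that do not move let the fingers close. It gives the time, the measured TCP pose, the force and the opening at its end, in the units of the state.
- readout.get_state(): the state, without advancing time (a new reading comes with each control period).
- vision.capture(name): name is "side" or "top" or "wrist"; returns a dict with "img" (480x640x3 uint8, red, green, blue), "fx", "fy", "cx", "cy" (pixels), "rvec" (rotation vector, rad) and "tvec" (3), from world to camera coordinates, as OpenCV has them; the wrist camera has in their place "tool_from_camera" (4x4, takes a point from camera to tool coordinates, whose origin is the TCP and whose axes are the tool frame's). Camera axes: x right, y down, z forward; pixel columns grow to the right and rows downward; lengths in m; the calibration is good to about 2 mm. The wrist camera is an equidistant fisheye: a pixel r from the principal point sees the ray r / f radians off the axis. A picture is of the moment at which its call begins: read the wrist's pose just before it. There is no depth.
- r.close_job(): hands the job in, once; it reports no verdict.
Trained networks look in the newest picture that a camera, given by its name, has taken for a name from the list of things; names that differ only in an ending like _2 or _b are one class to them, and where a whole thing is asked for, a point or a joint stands for the part that bears it (a point fixed in the world has none). Each returns a list of dicts, best first, with "conf" (0 to 1); they miss things now and then, are a little off and sometimes report something else, mostly with a low value. They report only what shows in the picture. A call takes as long as a camera call. They do not tell look-alikes from the thing itself.
- spotter.search_frame(camera, thing): "uv" ([column, row] in pixels, amid what is visible of it).
- spotter.silhouettes(camera, thing): "region" (480x640 bool, what is visible of it) and "uv" ([column, row] in pixels, amid what is visible of it).
The state is a dict: "time_s": time; "joints": joint angles; "qd": joint speeds; "joint_torque": joint torques, N m; "tcp_pos": TCP position; "eef_rot": TCP orientation; "contact_force": force on the tool from outside, world axes, zero at the start; "moment": the same for the moment, N m; "gripper_width": finger opening in m.
Only numpy, scipy, OpenCV 4.12 (cv2) and the standard library are available. Lean on these libraries where they do the work, as an engineer would, in place of code of your own. Each camera call takes 0.05 s, during which the arm holds its last target.

## Working session

There is one attempt and no reset: what is moved stays moved. The work goes in short steps, Python scripts to look and compute and a tool call to move; the robot and the scene stay as the last step left them, time stands still between calls to the robot, and variables do not carry over. Pictures are saved under pics/ and viewed, and the job is handed in when it is done.

Besides the shell and the picture viewer there is one more tool, called after ">>>" as name(argument=value, ...) on one line, values as JSON. servo_tool: Moves the arm, as the interface text tells. Its arguments: {"type":"object","properties":{"steps":{"type":"array","items":{"type":"array","items":{"type":"array","items":{"type":"number"}}}},"jaw":{"type":"number"},"grip_force":{"type":"number"}},"required":["steps"]}

```bash
ls; mkdir -p pics; cat > h.py <<'E'
import numpy as np, cv2
from plant import readout, vision, r, spotter
from scipy.spatial.transform import Rotation as Ro
def ray(c,uv):
    R=cv2.Rodrigues(np.array(c['rvec'],float))[0]; t=np.array(c['tvec'],float).ravel()
    d=np.array([(uv[0]-c['cx'])/c['fx'],(uv[1]-c['cy'])/c['fy'],1.])
    return -R.T@t, R.T@d
def atz(c,uv,z):
    o,d=ray(c,uv); return o+d*(z-o[2])/d[2]
def proj(c,p):
    R=cv2.Rodrigues(np.array(c['rvec'],float))[0]; q=R@np.array(p,float)+np.array(c['tvec'],float).ravel()
    return np.array([c['fx']*q[0]/q[2]+c['cx'],c['fy']*q[1]/q[2]+c['cy']])
def save(c,n): cv2.imwrite('pics/'+n,c['img'][:,:,::-1])
def st():
    s=readout.get_state(); return s
def toolpose(s):
    return Ro.from_euler('xyz',s['eef_rot'],degrees=True).as_matrix(), np.array(s['tcp_pos'])
def wproj(c,s,p):
    R,t=toolpose(s); T=np.array(c['tool_from_camera'])
    q=R.T@(np.array(p)-t); q=T[:3,:3].T@(q-T[:3,3])
    th=np.arctan2(np.hypot(q[0],q[1]),q[2]); ph=np.arctan2(q[1],q[0])
    return np.array([c['cx']+c['fx']*th*np.cos(ph),c['cy']+c['fy']*th*np.sin(ph)])
def watz(c,s,uv,z):
    R,t=toolpose(s); T=np.array(c['tool_from_camera'])
    a=(uv[0]-c['cx'])/c['fx']; b=(uv[1]-c['cy'])/c['fy']; th=np.hypot(a,b)
    d=np.array([np.sin(th)*a/th,np.sin(th)*b/th,np.cos(th)]) if th>0 else np.array([0,0,1.])
    d=R@T[:3,:3]@d; o=R@T[:3,3]+t
    return o+d*(z-o[2])/d[2]
E
python3 - <<'E'
from h import *
s=st(); print({k:np.round(v,3) for k,v in s.items()}, r.nose_length)
for n in ('side','top','wrist'):
    c=vision.capture(n); save(c,n+'0.png')
    print(n,[c[k] for k in c if k!='img'])
    for t in ['piston_a_mid','seat_left','balance','tray','mat','flashlight','pick','funnel']:
        try: print(t,[(np.round(d['uv']),round(d['conf'],2)) for d in spotter.search_frame(n,t)])
        except Exception as e: print(t,e)
E
```

```text
pics
{'time_s': np.float64(0.0), 'joints': array([-4.6517e+01,  2.0591e+01,  6.3500e-01, -2.0000e-02, -7.0133e+01,
       -1.6508e+01]), 'qd': array([ 0.061, -0.071, -0.091, -0.029, -0.139, -0.008]), 'joint_torque': array([ 1.0000e-03, -5.8272e+01,  2.9306e+01,  6.9980e+00,  7.0000e-03,
       -0.0000e+00]), 'tcp_pos': array([ 0.306, -0.601,  0.203]), 'eef_rot': array([-8.99920e+01, -9.10000e-02,  1.16968e+02]), 'contact_force': array([ 0.142, -0.714, -0.597]), 'moment': array([ 0.042, -0.034,  0.032]), 'gripper_width': np.float64(0.087)} 0.017
side [589.1064919153146, 589.1064919153146, 318.75032830700036, 240.42885977452923, array([ 2.25564581, -0.13737889,  0.0867444 ]), array([-0.5817488 ,  0.09477335,  1.72725937])]
piston_a_mid [(array([316., 345.]), 0.88), (array([336., 383.]), 0.87)]
seat_left [(array([311., 202.]), 0.96), (array([297., 358.]), 0.46)]
balance [(array([323., 248.]), 0.94), (array([341., 252.]), 0.35)]
tray []
mat []
flashlight [(array([248., 264.]), 0.86)]
pick []
funnel [(array([378., 243.]), 0.77), (array([312., 201.]), 0.21)]
top [499.85818409990037, 499.85
[... 434 characters left out ...]
 [(array([308., 337.]), 0.87), (array([429., 191.]), 0.56)]
pick []
funnel [(array([278., 166.]), 0.7), (array([347., 223.]), 0.27)]
wrist [371.64829954431775, 371.64829954431775, 320.11168304549994, 237.767066689503, array([[ 9.99999593e-01, -4.88340737e-04,  7.59290394e-04,
         7.98053265e-05],
       [-8.68732257e-04, -2.91756329e-01,  9.56492284e-01,
        -1.81302817e-01],
       [-2.45566369e-04, -9.56492554e-01, -2.91756634e-01,
         7.88848203e-02],
       [ 0.00000000e+00,  0.00000000e+00,  0.00000000e+00,
         1.00000000e+00]])]
piston_a_mid []
seat_left []
balance []
tray [(array([631., 469.]), 0.62)]
mat [(array([406., 371.]), 0.79)]
flashlight []
pick []
funnel []
```

View pics/side0.png

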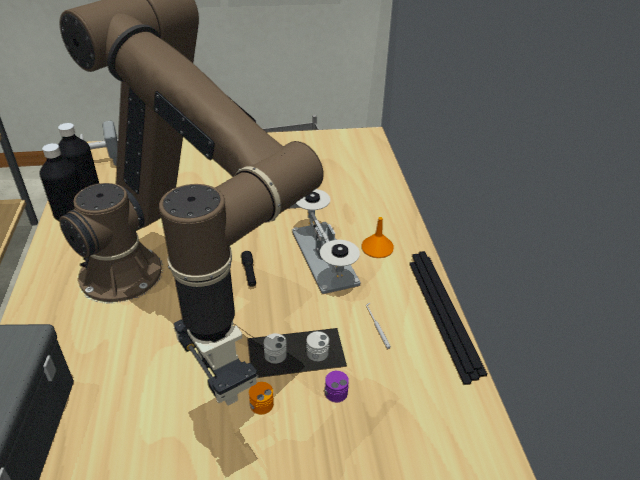

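View pics/top0.png

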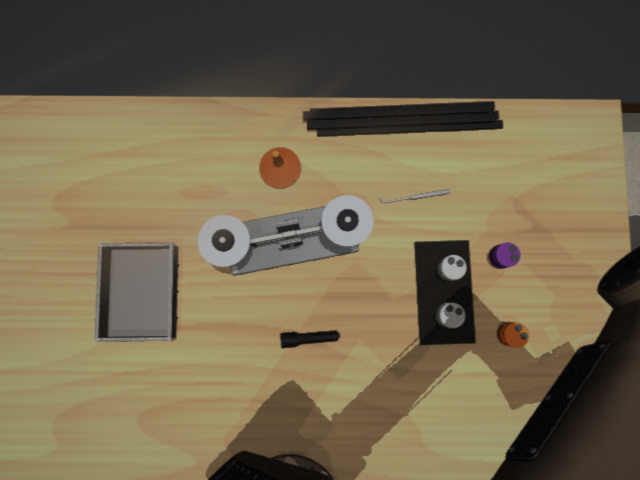

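View pics/wrist0.png

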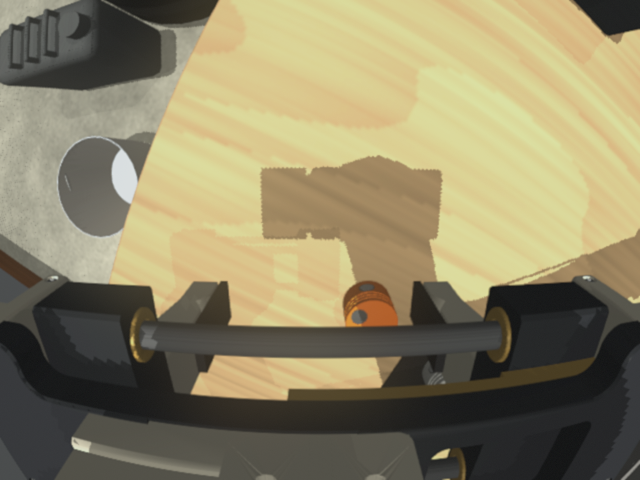

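```bash
cat >> h.py <<'E'
def cylpts(p,rad=.028,h=.05,n=72):
    a=np.linspace(0,2*np.pi,n,endpoint=False)
    return np.vstack([np.c_[p[0]+rad*np.cos(a),p[1]+rad*np.sin(a),np.full(n,p[2]+z)] for z in (0,h)])
def model_mask(c,pts,P=proj):
    m=np.zeros((480*4,640*4),np.uint8)
    q=np.array([P(c,x) for x in pts]); hull=cv2.convexHull(((q+.5)*4).astype(np.int32))
    cv2.fillConvexPoly(m,hull,1); return m
def cent(m): ys,xs=np.nonzero(m); return np.array([xs.mean(),ys.mean()])
def mcent(c,pts,P=proj): return cent(model_mask(c,pts,P))/4-.375-.0
E
python3 - <<'E'
from h import *
from scipy.optimize import least_squares
for n in ('side','top'):
    c=vision.capture(n)
    for t,z0 in (('piston_a_mid',.004),):
      for d in spotter.silhouettes(n,t):
        m=d['region']; u=cent(m); 
        x=atz(c,u,z0+.025)
        for _ in range(6):
            e=u-mcent(c,cylpts([x[0],x[1],z0])); 
            x=x+ (atz(c,u,.03)-atz(c,u-e,.03))
        mm=model_mask(c,cylpts([x[0],x[1],z0])); mm=cv2.resize(mm,(640,480),interpolation=cv2.INTER_AREA)>0
        print(n,t,round(d['conf'],2),np.round(u,1),m.sum(),mm.sum(),'IoU',round((m&mm).sum()/(m|mm).sum(),2),np.round(x,4),c['img'][m].mean(0).round())
    for t in ('balance','tray','mat','seat_left','funnel','pick','flashlight'):
      for d in spotter.silhouettes(n,t):
        m=d['region'];u=cent(m); print(n,t,round(d['conf'],2),np.round(u,1),m.sum(),np.round(atz(c,u,0),3))
    if n=='top':
        cv2.imwrite('pics/topcrop.png',cv2.resize(c['img'][180:360,180:500,::-1],None,fx=2.5,fy=2.5,interpolation=cv2.INTER_CUBIC))
    else:
        cv2.imwrite('pics/sidecrop.png',cv2.resize(c['img'][180:420,220:420,::-1],None,fx=2.5,fy=2.5,interpolation=cv2.INTER_CUBIC))
E
```

```text
side piston_a_mid 0.84 [336.  386.1] 690 682 IoU 0.95 [ 0.5634 -0.4935  0.029 ] [110.  61. 124.]
side piston_a_mid 0.63 [316.6 346.1] 579 590 IoU 0.97 [ 0.5332 -0.3669  0.029 ] [142. 144. 138.]
side balance 0.89 [325.1 247.9] 3592 [0.613 0.046 0.   ]
side tray 0.44 [313.9 201.6] 512 [0.608 0.294 0.   ]
side mat 0.71 [296.  354.8] 2578 [ 0.481 -0.365  0.   ]
side mat 0.68 [325.1 248.3] 3675 [0.612 0.044 0.   ]
side seat_left 0.98 [313.7 202.5] 606 [0.607 0.289 0.   ]
side funnel 0.96 [377.4 243. ] 728 [0.779 0.051 0.   ]
side funnel 0.29 [381.7 334.8] 96 [ 0.712 -0.324  0.   ]
side pick 0.55 [381.9 335. ] 154 [ 0.713 -0.324  0.   ]
side flashlight 0.84 [248.  266.8] 380 [ 0.372 -0.015  0.   ]
top piston_a_mid 0.96 [505.1 255. ] 627 675 IoU 0.93 [ 0.5681 -0.489   0.029 ] [82. 48. 92.]
top piston_a_mid 0.95 [451.4 267.6] 591 623 IoU 0.95 [ 0.5383 -0.3652  0.029 ] [127. 128. 126.]
top balance 0.87 [286.6 236.2] 8856 [0.613 0.014 0.   ]
top balance 0.67 [285.4 230.5] 4720 [0.626 0.017 0.   ]
top balance 0.54 [347.7 220.5] 2120 [ 0.651 -0.13   0.   ]
top tray 0.75 [136.8 291.7] 7938 [0.48 0.36 0.  ]
top mat 0.79 [443.1 292.3] 4684 [ 0.483 -0.353  0.   ]
top seat_left 0.88 [223.8 240.7] 2144 [0.601 0.162 0.   ]
top funnel 0.76 [280.3 167.2] 1389 [0.78  0.032 0.   ]
top pick 0.8 [427.4 194.4] 197 [ 0.716 -0.321  0.   ]
top flashlight 0.65 [307.5 337.6] 767 [ 0.377 -0.038  0.   ]
```

View pics/topcrop.png

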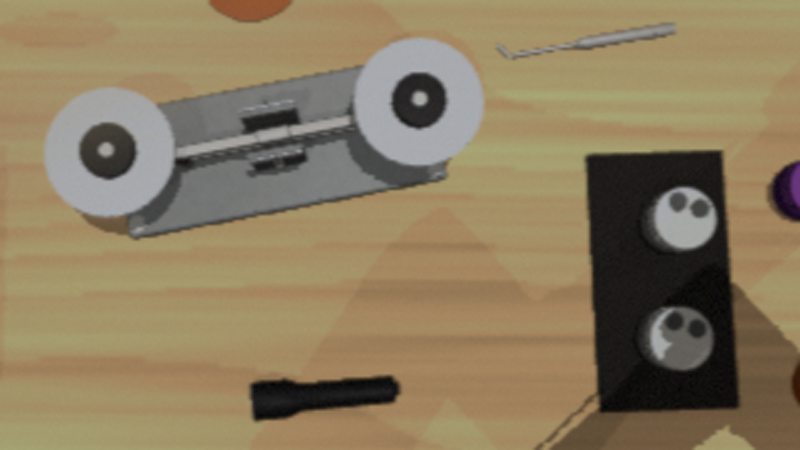

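View pics/sidecrop.png

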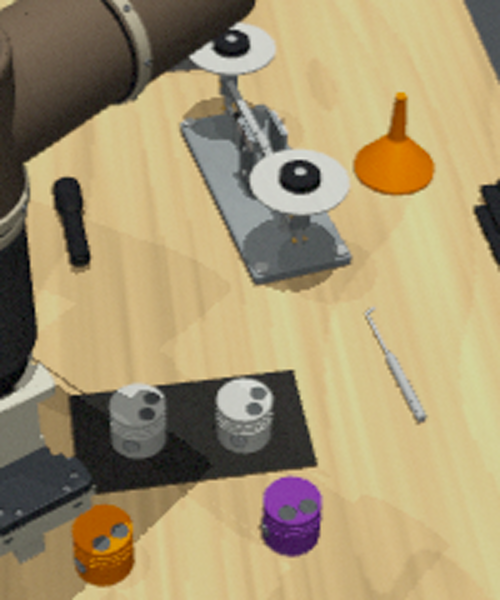

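```bash
python3 - <<'E'
from h import *
c=vision.capture('wrist'); s=st(); R,t=toolpose(s)
for y in (0,.05,.1,.15):
    print(y,[ (z,np.round(wproj(c,s,t+R@np.array([0,y,z])))) for z in (0.03,0,-.03,-.06,-.1)])
# top-cam estimates
ct=vision.capture('top')
for nm,uv,z in (('A',(453.5,267),.054),('B',(451,315.5),.054),('plugL',(223,240),.139),('plugR',(347.5,220),.139)):
    print(nm,np.round(atz(ct,uv,z),4))
E
```

```text
0 [(0.03, array([320., 226.])), (0, array([320., 280.])), (-0.03, array([320., 329.])), (-0.06, array([320., 371.])), (-0.1, array([320., 417.]))]
0.05 [(0.03, array([320., 205.])), (0, array([320., 250.])), (-0.03, array([320., 291.])), (-0.06, array([320., 329.])), (-0.1, array([320., 372.]))]
0.1 [(0.03, array([320., 192.])), (0, array([320., 229.])), (-0.03, array([320., 265.])), (-0.06, array([320., 298.])), (-0.1, array([320., 338.]))]
0.15 [(0.03, array([320., 182.])), (0, array([320., 215.])), (-0.03, array([320., 246.])), (-0.06, array([320., 275.])), (-0.1, array([320., 312.]))]
A [ 0.5379 -0.3644  0.054 ]
B [ 0.4304 -0.3562  0.054 ]
plugL [0.584  0.1357 0.139 ]
plugR [ 0.6279 -0.123   0.139 ]
```

>>> servo_tool(steps=[[[0,0,0,0,0.12,0],[0,0,0,0,0.12,0],[0,0,0,0,0.12,0],[0,0,0,0,0.111,0],[0.041,0,-0.0207,0,0,0],[0.041,0,-0.0207,0,0,0],[0.041,0,-0.0207,0,0,0],[0.041,0,-0.0207,0,0,0],[0.041,0,-0.0207,0,0,0],[0.041,0,-0.0207,0,0,0],[0,0,0,0,0,0],[0,0,0,0,0,0]]])

```text
time_s: 3.55
tcp_pos: [0.4312, -0.3546, 0.2043]
eef_rot: [-90.0, 0.0, 90.1]
contact_force: [0.0, -0.4, -0.3]
gripper_width: 0.0876
```

```bash
cat >> h.py <<'E'
def look(name):
    s=st(); c=vision.capture('wrist'); save(c,name+'.png'); np.savez('pics/'+name+'.npz',img=c['img'],T=c['tool_from_camera'],k=[c['fx'],c['cx'],c['cy']],pos=s['tcp_pos'],rot=s['eef_rot'])
    print(name,s['time_s'],np.round(s['tcp_pos'],4),np.round(s['eef_rot'],2),'F',np.round(s['contact_force'],2),'w',round(s['gripper_width'],4))
    return c,s
E
python3 -c "
from h import *
look('wB')"
```

```text
wB 3.55 [ 0.4312 -0.3546  0.2043] [-9.004e+01  2.000e-02  9.015e+01] F [ 0.03 -0.38 -0.26] w 0.0876
```

View pics/wB.png

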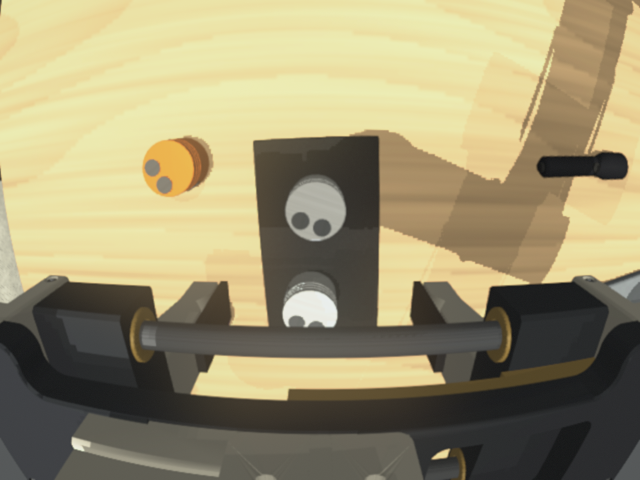

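>>> servo_tool(steps=[[[-0.003,0,-0.036,0,0,0],[-0.003,0,-0.036,0,0,0],[-0.003,0,-0.035,0,0,0],[0,0,0,0,0,0],[0,0,0,0,0,0]]])

```text
time_s: 4.1
tcp_pos: [0.537, -0.3658, 0.2026]
eef_rot: [-89.9, -0.0, 89.9]
contact_force: [-0.8, 0.5, 0.4]
gripper_width: 0.0873
```

```bash
python3 -c "
from h import *
look('wA')"
```

```text
wA 4.1 [ 0.537  -0.3658  0.2026] [-8.989e+01 -3.000e-02  8.990e+01] F [-0.79  0.47  0.38] w 0.0873
```

>>> servo_tool(steps=[[[0.04,-0.014,-0.015,0,0,0],[0.04,-0.014,-0.015,0,0,0],[0.04,-0.014,-0.015,0,0,0],[0.04,-0.014,-0.015,0,0,0],[0.04,-0.014,-0.015,0,0,0],[0.04,-0.015,-0.015,0,0,0],[0,0,0,0,0,0],[0,0,0,0,0,0]]])

```text
time_s: 4.95
tcp_pos: [0.627, -0.1244, 0.2895]
eef_rot: [-90.1, -0.0, 90.0]
contact_force: [-0.1, -0.9, -1.0]
gripper_width: 0.0878
```

```bash
python3 -c "
from h import *
look('wR')"
```

```text
wR 4.95 [ 0.627  -0.1244  0.2895] [-9.005e+01 -1.000e-02  9.004e+01] F [-0.06 -0.93 -0.96] w 0.0878
```

View pics/wR.png

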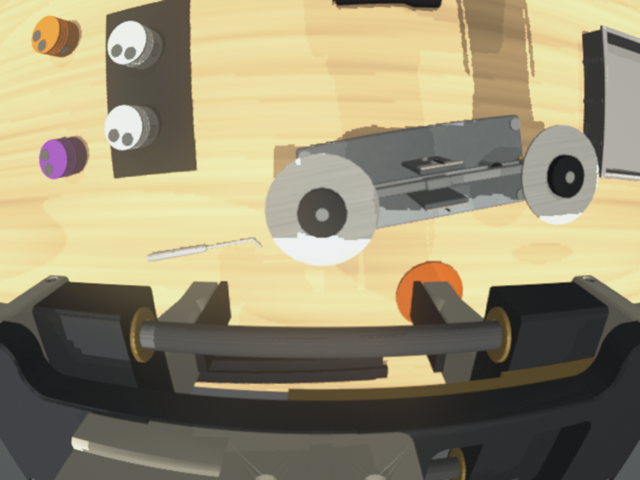

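View pics/wA.png

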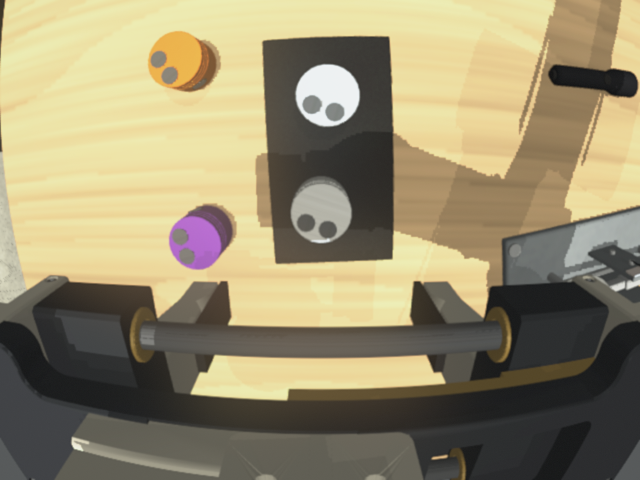

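>>> servo_tool(steps=[[[0.043,0,0.007,0,0,0],[0.043,0,0.007,0,0,0],[0.043,0,0.007,0,0,0],[0.043,0,0.007,0,0,0],[0.044,0,0.007,0,0,0],[0.044,0,0.008,0,0,0],[0,0,0,0,0,0],[0,0,0,0,0,0]]])

```text
time_s: 5.8
tcp_pos: [0.584, 0.1347, 0.2885]
eef_rot: [-90.0, 0.0, 90.0]
contact_force: [-0.4, -0.1, 0.6]
gripper_width: 0.0876
```

```bash
python3 -c "
from h import *
look('wL')"
cat > meas.py <<'E'
from h import *
import sys
# world-space circle fits: rectify to plane at height z then find circle edges
def rect(name,cx,cy,z,half=.04,res=.00025):
    d=np.load('pics/'+name+'.npz'); c=dict(fx=d['k'][0],fy=d['k'][0],cx=d['k'][1],cy=d['k'][2],tool_from_camera=d['T']); s=dict(tcp_pos=d['pos'],eef_rot=d['rot'])
    n=int(2*half/res)+1
    xs=cx+half-np.arange(n)*res; ys=cy+half-np.arange(n)*res
    X,Y=np.meshgrid(xs,ys,indexing='ij')   # row: x down from +, col: y from + 
    R,t=toolpose(s);T=c['tool_from_camera']
    P=np.stack([X,Y,np.full_like(X,z)],-1)
    q=((P-t)@R - T[:3,3])@T[:3,:3]
    rr=np.hypot(q[...,0],q[...,1]);th=np.arctan2(rr,q[...,2])
    u=c['cx']+c['fx']*th*q[...,0]/rr; v=c['cy']+c['fy']*th*q[...,1]/rr
    im=cv2.remap(d['img'],u.astype(np.float32),v.astype(np.float32),cv2.INTER_CUBIC)
    return im,lambda ij:(cx+half-ij[0]*res,cy+half-ij[1]*res)
def circ(name,cx,cy,z,rad,sign,amin=0,amax=360,res=.00025):
    im,f=rect(name,cx,cy,z); g=cv2.GaussianBlur(im.astype(np.float32).mean(2),(0,0),2)
    best=[]
    a=np.deg2rad(np.arange(amin,amax,3))
    c0=np.array([160.,160.])
    def score(p):
        r0=p[2]
        s=0
        tot=[]
        for dr in (-3,3):
            i=p[0]+(r0+dr)*np.cos(a); j=p[1]+(r0+dr)*np.sin(a)
            tot.append(cv2.remap(g,j.astype(np.float32)[None],i.astype(np.float32)[None],cv2.INTER_LINEAR)[0])
        return -np.clip(sign*(tot[0]-tot[1]),0,60).sum()/len(a)
    from scipy.optimize import minimize
    out=None
    for di in range(-40,41,10):
        for dj in range(-40,41,10):
            v=score((160+di,160+dj,rad/res))
            if out is None or v<out[0]: out=(v,di,dj)
    m=minimize(score,(160+out[1],160+out[2],rad/res),method='Nelder-Mead',options=dict(initial_simplex=np.array([[160+out[1],160+out[2],rad/res],[164+out[1],160+out[2],rad/res],[160+out[1],164+out[2],rad/res],[160+out[1],160+out[2],rad/res+3]])))
    x,y=f(m.x[:2]); o=im.copy(); cv2.circle(o,(int(round(m.x[1])),int(round(m.x[0]))),int(m.x[2]),(255,0,0),1)
    cv2.imwrite('pics/fit_%s_%d.png'%(name,round(cx*1000)),o[:,:,::-1])
    print(name,'centre',round(x,4),round(y,4),'r',round(m.x[2]*res,4),'score',round(m.fun,1))
    return x,y
E
python3 - <<'E'
from meas import *
circ('wB',.431,-.356,.054,.028,1)
circ('wA',.431,-.356,.054,.028,1)
circ('wA',.538,-.365,.054,.028,1)
circ('wR',.628,-.123,.139,.0235,-1)
circ('wL',.584,.136,.139,.0235,-1)
E
cd pics; python3 -c "
import cv2,glob,numpy as np
f=sorted(glob.glob('fit_*'));print(f)
cv2.imwrite('m1.png',cv2.resize(np.hstack([cv2.imread(x) for x in f]),(800,160)))"
```

```text
wL 5.8 [0.584  0.1347 0.2885] [-8.996e+01  3.000e-02  9.000e+01] F [-0.39 -0.12  0.62] w 0.0876
wB centre 0.4283 -0.3589 r 0.0276 score -50.9
wA centre 0.4285 -0.3585 r 0.028 score -60.0
wA centre 0.5351 -0.3647 r 0.0276 score -51.5
wR centre 0.6254 -0.1225 r 0.0232 score -58.2
wL centre 0.5809 0.1377 r 0.0232 score -54.8
['fit_wA_431.png', 'fit_wA_538.png', 'fit_wB_431.png', 'fit_wL_584.png', 'fit_wR_628.png']
```

View pics/m1.png

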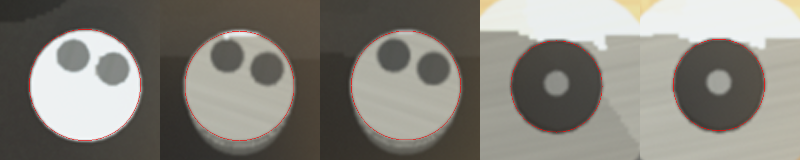

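View pics/wL.png

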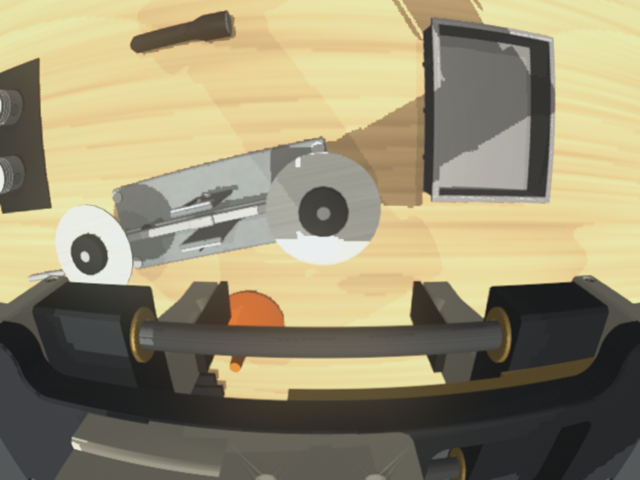

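```bash
python3 - <<'E'
from meas import *
cmd=dict(wB=(.4302,-.356,.204),wA=(.5372,-.365,.204),wR=(.6272,-.125,.289),wL=(.5842,.136,.289))
for k,v in cmd.items():
    d=dict(np.load('pics/'+k+'.npz')); d['pos']=np.array(v); d['rot']=np.array([-90,0,90.]); np.savez('pics/'+k+'c.npz',**d)
circ('wBc',.431,-.356,.054,.028,1)
circ('wAc',.431,-.356,.054,.028,1)
circ('wAc',.538,-.365,.054,.028,1)
circ('wRc',.628,-.123,.139,.0235,-1)
circ('wLc',.584,.136,.139,.0235,-1)
# how noisy are readings / do they advance w/o time?
for i in range(3): print(st()['tcp_pos'],st()['time_s'])
E
```

```text
wBc centre 0.4271 -0.3603 r 0.0276 score -50.9
wAc centre 0.4285 -0.3585 r 0.028 score -60.0
wAc centre 0.5359 -0.364 r 0.0277 score -51.4
wRc centre 0.6254 -0.1231 r 0.0232 score -58.3
wLc centre 0.5813 0.139 r 0.0233 score -54.8
[0.58423614 0.1340373  0.28860695] 5.85
[0.58423614 0.1340373  0.28860695] 5.85
[0.58423614 0.1340373  0.28860695] 5.85
```

>>> servo_tool(steps=[[[-0.0455,0.0081,0.0044,0,0,0],[-0.0455,0.0081,0.0044,0,0,0],[-0.0455,0.0081,0.0044,0,0,0],[-0.0455,0.0081,0.0044,0,0,0],[-0.0455,0.0081,0.0044,0,0,0],[-0.0455,0.0081,0.0044,0,0,0],[-0.0455,0.0081,0.0044,0,0,0],[-0.0455,0.0081,0.0044,0,0,0],[-0.0455,0.0081,0.0044,0,0,0],[-0.0455,0.0081,0.0044,0,0,0],[-0.045,0.008,0.0043,0,0,0],[0,0.04,0,0,0,0],[0,0.04,0,0,0,0],[0,0.03,0,0,0,0],[0,0,0,0,0,0]]])

```text
time_s: 7.35
tcp_pos: [0.5313, -0.3652, 0.085]
eef_rot: [-89.5, -0.2, 89.8]
contact_force: [-0.7, 1.5, -0.2]
gripper_width: 0.0877
```

```bash
python3 - <<'E'
from h import *
look('wA2')
for i in range(3):
    vision.capture('top'); s=st(); print(s['tcp_pos'],s['eef_rot'],s['contact_force'])
E
```

```text
wA2 7.35 [ 0.5313 -0.3652  0.085 ] [-89.54  -0.2   89.76] F [-0.67  1.45 -0.25] w 0.0877
[ 0.53522641 -0.36617765  0.09037921] [-8.99506524e+01  2.64701920e-02  8.98994693e+01] [ 0.84129498 -0.76605315  0.20375753]
[ 0.53633693 -0.36615899  0.09161832] [-9.00836849e+01  7.49380693e-02  8.99352437e+01] [ 0.13248836 -0.22628667  0.64209464]
[ 0.53692069 -0.3659125   0.09216575] [-9.01577829e+01  8.85251879e-02  8.99575618e+01] [ 0.28351158 -0.32615172  0.55122334]
```

View pics/wA2.png

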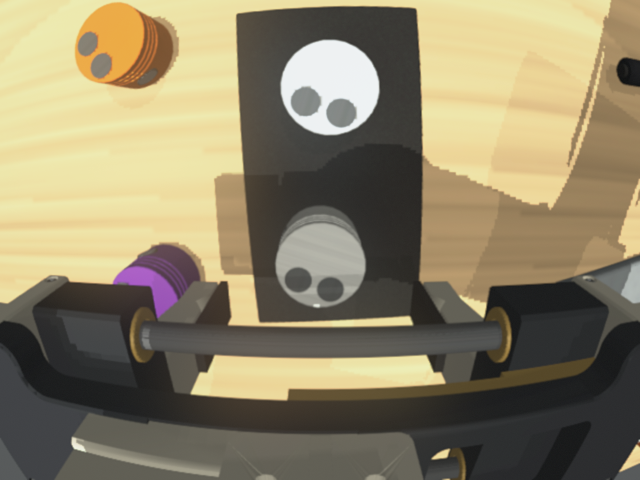

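```bash
cat >> h.py <<'E'
def mean_state(k=4):
    P=[];E=[];F=[];M=[]
    for i in range(k):
        vision.capture('top'); s=st(); P.append(s['tcp_pos']);E.append(s['eef_rot']);F.append(s['contact_force']);M.append(s['moment'])
    print('t',s['time_s'],'w',round(s['gripper_width'],4)); 
    for n,a in (('P',P),('E',E),('F',F),('M',M)): print(n,np.round(np.mean(a,0),4),'+-',np.round(np.std(a,0),4))
    return np.mean(P,0),np.mean(E,0),np.mean(F,0)
E
python3 - <<'E'
from meas import *
mean_state(6)
look('wA3')
circ('wA3',.536,-.365,.054,.028,1)
circ('wA3',.43,-.358,.054,.028,1)
E
```

```text
t 7.85 w 0.0876
P [ 0.5369 -0.365   0.0916] +- [0.0002 0.0004 0.0005]
E [-9.01452e+01  5.72000e-02  8.99936e+01] +- [0.0377 0.0208 0.0113]
F [0.1297 0.0117 0.3841] +- [0.3358 0.7787 0.4554]
M [-0.0294 -0.0299  0.0161] +- [0.0293 0.0155 0.044 ]
wA3 7.85 [ 0.5366 -0.3646  0.0909] [-9.009e+01  3.000e-02  9.000e+01] F [-0.32 -0.19  0.96] w 0.0876
wA3 centre 0.5351 -0.3648 r 0.0275 score -54.0
wA3 centre 0.4275 -0.359 r 0.028 score -60.0
```

>>> servo_tool(steps=[[[0,0.02,0.0016,0,0,0],[0,0.015,0,0,0,0],[0,0.01,0,0,0,0],[0,0.006,0,0,0,0],[0,0,0,0,0,0],[0,0,0,0,0,0],[0,0,0,0,0,0]]])

```text
time_s: 8.6
tcp_pos: [0.535, -0.3648, 0.0396]
eef_rot: [-90.1, 0.0, 90.0]
contact_force: [0.3, -0.1, 1.1]
gripper_width: 0.0876
```

>>> servo_tool(steps=[[[0,0,0,0,0,0],[0,0,0,0,0,0],[0,0,0,0,0,0],[0,0,0,0,0,0],[0,0,0,0,0,0],[0,0,0,0,0,0]]], jaw=255, grip_force=20)

```text
time_s: 9.2
tcp_pos: [0.5345, -0.3646, 0.0388]
eef_rot: [-90.0, -0.0, 90.0]
contact_force: [1.0, -0.1, -0.5]
gripper_width: 0.0451
```

```bash
python3 - <<'E'
from meas import *
mean_state(4)
look('wA4')
E
```

```text
t 9.4 w 0.029
P [ 0.5345 -0.3646  0.0388] +- [0. 0. 0.]
E [-8.99982e+01 -1.20000e-03  8.99871e+01] +- [0.0009 0.0005 0.0019]
F [-0.2452  0.1152 -0.3156] +- [0.2995 0.2692 0.4743]
M [-0.0376 -0.0207 -0.0153] +- [0.033  0.033  0.0161]
wA4 9.4 [ 0.5345 -0.3646  0.0388] [-90.    -0.    89.98] F [-0.35  0.4  -0.81] w 0.029
```

View pics/wA4.png

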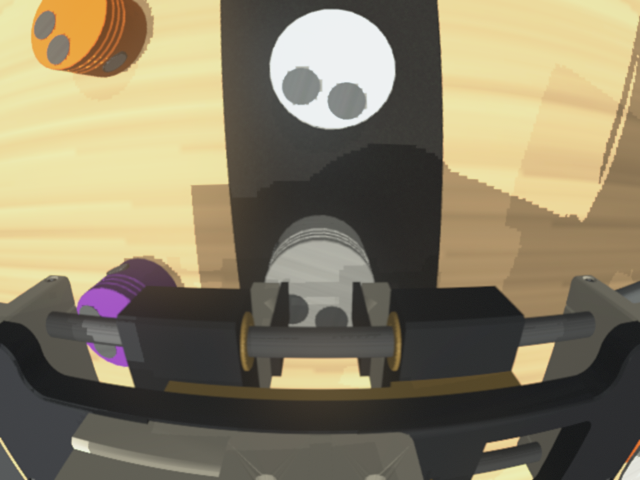

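```bash
python3 - <<'E'
from h import *
c=vision.capture('side'); cv2.imwrite('pics/s4.png',cv2.resize(c['img'][250:420,200:400,::-1],None,fx=4,fy=3.5,interpolation=cv2.INTER_CUBIC))
print(st()['gripper_width'],proj(c,(.5345,-.3646,.0388)),proj(c,(.5345,-.3646,.022)))
c=vision.capture('top'); cv2.imwrite('pics/t4.png',cv2.resize(c['img'][200:360,380:560,::-1],None,fx=4,fy=3.5,interpolation=cv2.INTER_CUBIC))
print(proj(c,(.5345,-.3646,.0388)))
E
```

```text
0.020673305725921794 [317.07812986 342.83348615] [316.98528052 347.22419367]
[451.86648801 269.03189495]
```

View pics/s4.png

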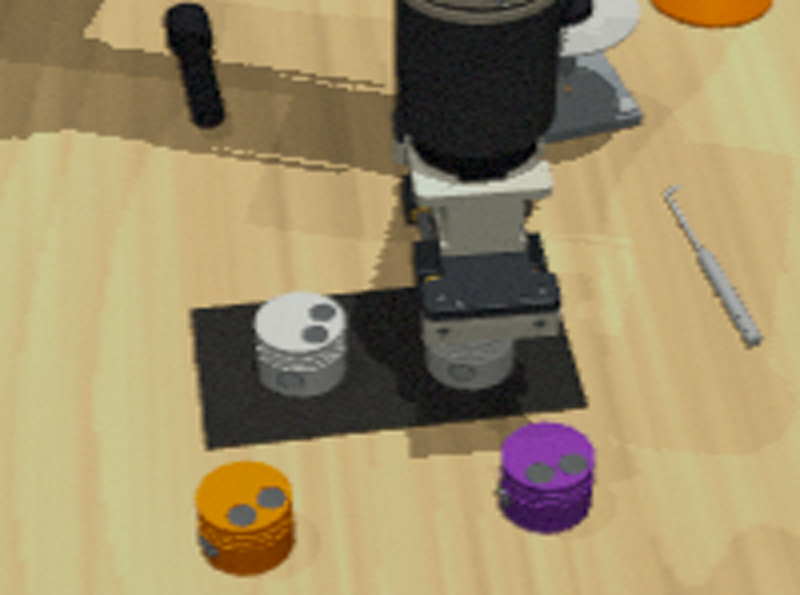

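View pics/t4.png

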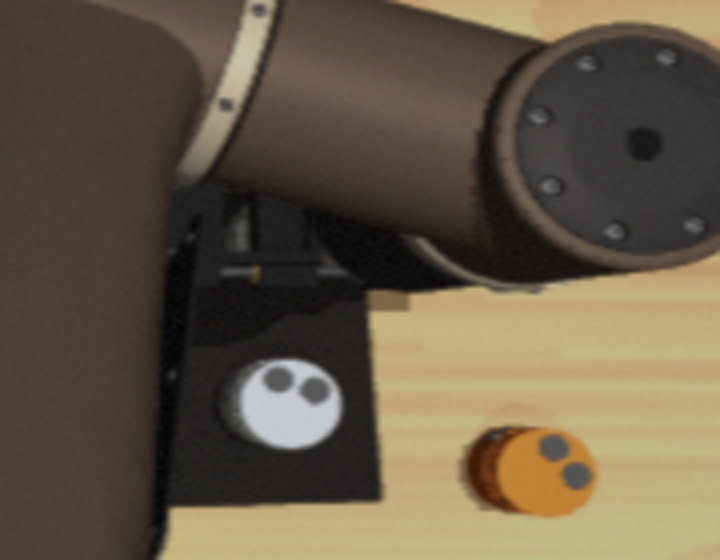

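```bash
python3 - <<'E'
from h import *
print([(a,getattr(r,a)) for a in dir(r) if not a.startswith('__')])
c=vision.capture('side')
for y in (-.3646-.012,-.3646-.033):
  for z in (.022,.04,.055,.065,.075): print(y,z,np.round(proj(c,(.5345-.01,y,z))),np.round(proj(c,(.5345+.01,y,z))))
d=np.load('pics/wA3.npz'); c=dict(fx=d['k'][0],fy=d['k'][0],cx=d['k'][1],cy=d['k'][2],tool_from_camera=d['T']); s=dict(tcp_pos=d['pos'],eef_rot=d['rot'])
R,t=toolpose(s)
for y in (.017,0,-.015,-.025,-.035): print(y,[np.round(wproj(c,s,t+R@np.array([x,y,z]))) for x in (-.0438,.0438) for z in (.0095,-.0095)])
E
python3 -c "
import cv2
i=cv2.imread('pics/wA3.png');cv2.imwrite('pics/c1.png',cv2.resize(i[240:400,140:500],None,fx=2.2,fy=2.2))
i=cv2.imread('pics/wA4.png');cv2.imwrite('pics/c2.png',cv2.resize(i[200:400,220:420],None,fx=3,fy=3))"
```

```text
[('Unreachable', <class 'plant.Unreachable'>), ('close_job', <function connect.<locals>.done at 0x7f17cd6384a0>), ('nose_length', 0.017)]
-0.3766 0.022 [314. 351.] [322. 351.]
-0.3766 0.04 [314. 347.] [322. 346.]
-0.3766 0.055 [314. 343.] [322. 342.]
-0.3766 0.065 [314. 340.] [322. 339.]
-0.3766 0.075 [314. 337.] [322. 336.]
-0.39759999999999995 0.022 [315. 358.] [323. 357.]
-0.39759999999999995 0.04 [315. 353.] [323. 352.]
-0.39759999999999995 0.055 [315. 349.] [323. 348.]
-0.39759999999999995 0.065 [315. 346.] [323. 346.]
-0.39759999999999995 0.075 [315. 344.] [323. 343.]
0.017 [array([243., 253.]), array([245., 283.]), array([396., 253.]), array([394., 283.])]
0 [array([237., 263.]), array([240., 296.]), array([402., 263.]), array([399., 296.])]
-0.015 [array([231., 274.]), array([234., 308.]), array([408., 274.]), array([405., 308.])]
-0.025 [array([226., 282.]), array([230., 318.]), array([413., 282.]), array([409., 318.])]
-0.035 [array([221., 291.]), array([225., 328.]), array([418., 291.]), array([414., 328.])]
```

View pics/c1.png

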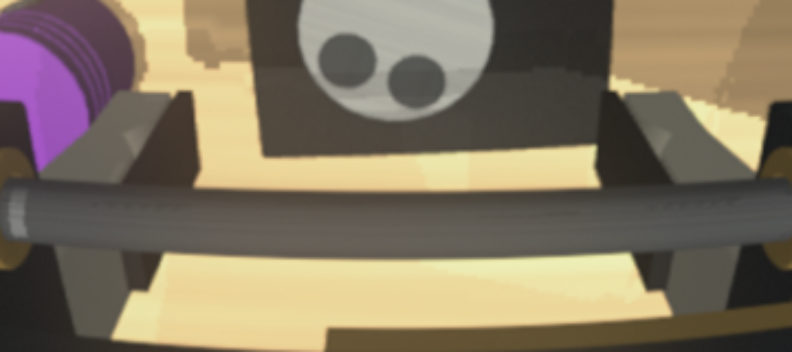

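View pics/c2.png

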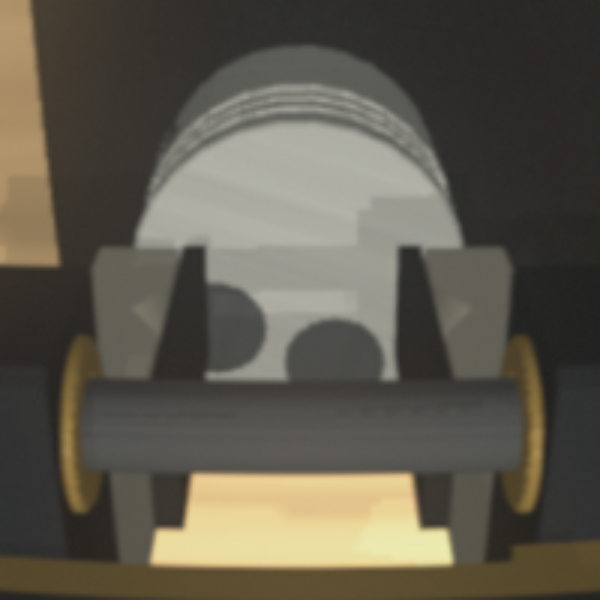

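>>> servo_tool(steps=[[[0,0,0,0,0,0],[0,0,0,0,0,0],[0,0,0,0,0,0],[0,0,0,0,0,0],[0,0,0,0,0,0],[0,0,0,0,0,0],[0,0,0,0,0,0],[0,0,0,0,0,0],[0,0,0,0,0,0]]], jaw=30)

```text
time_s: 10.5
tcp_pos: [0.5345, -0.3646, 0.0389]
eef_rot: [-90.0, -0.0, 90.0]
contact_force: [-0.7, -0.0, 0.2]
gripper_width: 0.076
```

>>> servo_tool(steps=[[[0,0.012,-0.0006,0,0,0],[0,0.012,0,0,0,0],[0,0.01,0,0,0,0],[0,0.006,0,0,0,0],[0,0,0,0,0,0],[0,0,0,0,0,0],[0,0,0,0,0,0]]])

```text
time_s: 11.2
tcp_pos: [0.5355, -0.3648, -0.0007]
eef_rot: [-90.0, 0.0, 90.0]
contact_force: [-0.2, 0.9, 0.1]
gripper_width: 0.0773
```

```bash
python3 - <<'E'
from meas import *
mean_state(1)
look('wA5')
c=vision.capture('side'); cv2.imwrite('pics/s5.png',cv2.resize(c['img'][250:420,200:400,::-1],None,fx=4,fy=3.5,interpolation=cv2.INTER_CUBIC))
E
```

```text
t 11.25 w 0.0775
P [ 0.5355 -0.3648 -0.0006] +- [0. 0. 0.]
E [-9.00474e+01  2.02000e-02  8.99939e+01] +- [0. 0. 0.]
F [ 0.4391  0.9476 -0.6809] +- [0. 0. 0.]
M [-0.0236  0.0005 -0.0077] +- [0. 0. 0.]
wA5 11.25 [ 0.5355 -0.3648 -0.0006] [-9.005e+01  2.000e-02  8.999e+01] F [ 0.44  0.95 -0.68] w 0.0775
```

View pics/wA5.png

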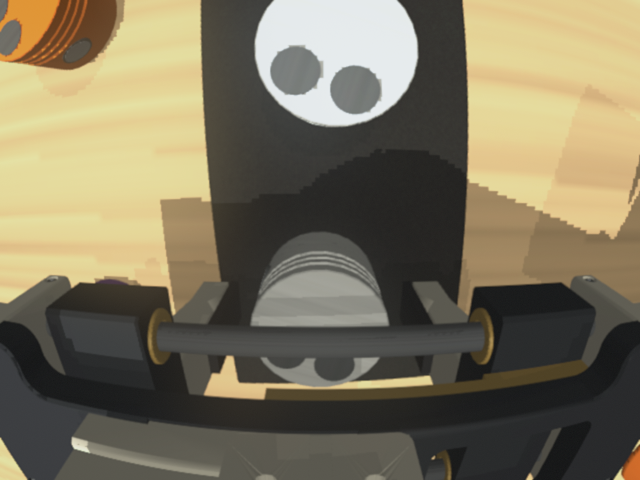

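View pics/s5.png

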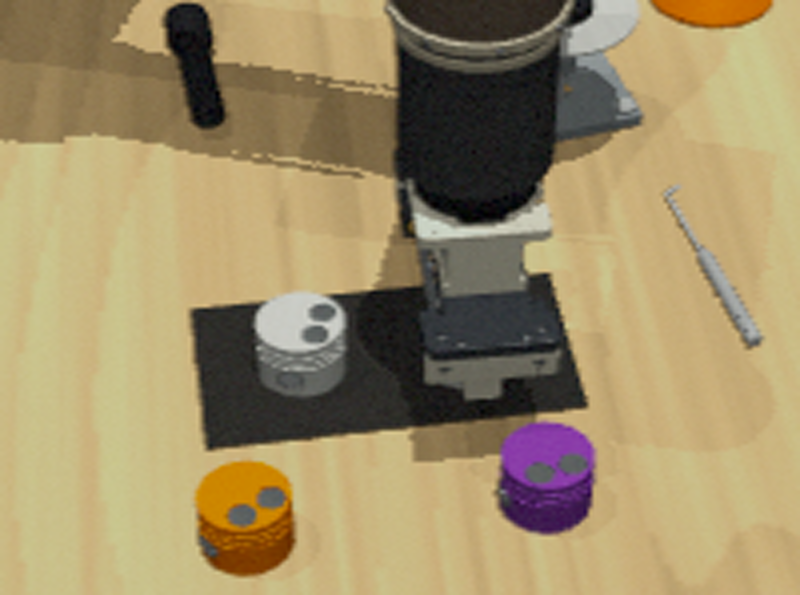

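>>> servo_tool(steps=[[[0,0,0,0,0,0],[0,0,0,0,0,0],[0,0,0,0,0,0],[0,0,0,0,0,0],[0,0,0,0,0,0],[0,0,0,0,0,0]]], jaw=255, grip_force=20)

```text
time_s: 11.95
tcp_pos: [0.5351, -0.3646, -0.001]
eef_rot: [-90.0, 0.0, 90.0]
contact_force: [0.5, 0.9, 1.1]
gripper_width: 0.0557
```

```bash
python3 - <<'E'
from meas import *
mean_state(3)
E
```

```text
t 12.1 w 0.0555
P [ 0.5351 -0.3646 -0.001 ] +- [0. 0. 0.]
E [-9.00038e+01  3.30000e-03  8.99884e+01] +- [0.0008 0.0007 0.0002]
F [-0.2881  0.6058  1.1908] +- [0.1257 0.3193 0.3257]
M [ 0.0302  0.0916 -0.03  ] +- [0.015  0.0182 0.0244]
```

>>> servo_tool(steps=[[[0,-0.015,0,0,0,0],[0,-0.04,0,0,0,0],[0,-0.04,0,0,0,0],[0,-0.04,0,0,0,0],[0,-0.04,0,0,0,0],[0.0303,-0.003,-0.0113,0,0,0],[0.0303,-0.003,-0.0113,0,0,0],[0.0303,-0.003,-0.0113,0,0,0],[0.0303,-0.003,-0.0113,0,0,0],[0.0303,-0.003,-0.0113,0,0,0],[0.0303,-0.003,-0.0113,0,0,0],[0.0302,-0.003,-0.0113,0,0,0],[0.0302,-0.003,-0.0113,0,0,0],[0,0,0,0,0,0],[0,0,0,0,0,0],[0,0,0,0,0,0],[0,0,0,0,0,0]]])

```text
time_s: 13.8
tcp_pos: [0.625, -0.1233, 0.198]
eef_rot: [-90.0, 0.0, 89.9]
contact_force: [1.0, -0.2, -3.2]
gripper_width: 0.0556
```

```bash
python3 - <<'E'
from meas import *
mean_state(6)
look('wR2')
E
```

```text
t 14.1 w 0.0555
P [ 0.6253 -0.1231  0.1979] +- [0.0001 0.0002 0.    ]
E [-8.99919e+01 -2.00000e-04  8.99316e+01] +- [0.0032 0.0012 0.0122]
F [-0.2782 -0.1152 -2.259 ] +- [0.3173 0.3869 0.509 ]
M [-0.0158 -0.0281 -0.0194] +- [0.028  0.0228 0.0336]
wR2 14.1 [ 0.6254 -0.1228  0.1978] [-89.99  -0.    89.95] F [ 0.21 -0.09 -2.33] w 0.0555
```

View pics/wR2.png

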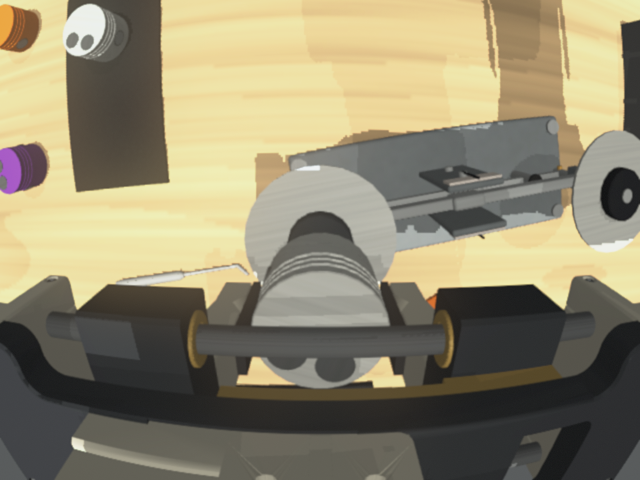

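```bash
python3 - <<'E'
from meas import *
circ('wR2',.6254,-.1225,.139,.0235,-1,-85,86)
im,_=rect('wR2',.6254,-.1225,.139)
a=cv2.imread('pics/fit_wR2_625.png')
im2,f=rect('wR2',.6253,-.1229,.203)
o=im2.copy(); cv2.circle(o,(160,160),112,(255,0,0),1)
cv2.imwrite('pics/m2.png',np.hstack([a,o[:,:,::-1]]))
E
```

```text
wR2 centre 0.6239 -0.1227 r 0.0226 score -60.0
```

View pics/m2.png

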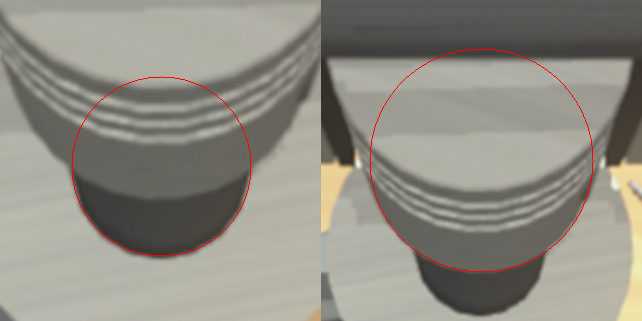

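>>> servo_tool(steps=[[[0.0003,0.02,0.0004,0,0,0],[0,0.02,0,0,0,0],[0,0.012,0,0,0,0],[0,0.006,0,0,0,0],[0,0.003,0,0,0,0],[0,0.003,0,0,0,0],[0,0.003,0,0,0,0],[0,0.003,0,0,0,0],[0,0.003,0,0,0,0],[0,0.002,0,0,0,0],[0,0.0015,0,0,0,0],[0,0,0,0,0,0],[0,0,0,0,0,0]]])

```text
time_s: 15.45
tcp_pos: [0.6253, -0.1221, 0.1215]
eef_rot: [-90.0, 0.0, 90.0]
contact_force: [0.8, -0.1, -2.3]
gripper_width: 0.0562
```

```bash
python3 - <<'E'
from meas import *
mean_state(4)
look('wR3')
c=vision.capture('side'); cv2.imwrite('pics/s6.png',cv2.resize(c['img'][170:310,260:420,::-1],None,fx=5,fy=4,interpolation=cv2.INTER_CUBIC))
E
```

```text
t 15.65 w 0.0558
P [ 0.6252 -0.1221  0.1215] +- [0. 0. 0.]
E [-9.00125e+01  8.00000e-04  8.99882e+01] +- [0.0012 0.0005 0.0025]
F [ 1.0235 -0.3367 -2.3528] +- [0.4195 0.4259 0.336 ]
M [-0.1391 -0.233   0.0176] +- [0.0282 0.0381 0.0143]
wR3 15.65 [ 0.6252 -0.1222  0.1215] [-90.01   0.    89.98] F [ 1.43 -0.51 -2.53] w 0.0558
```

View pics/s6.png

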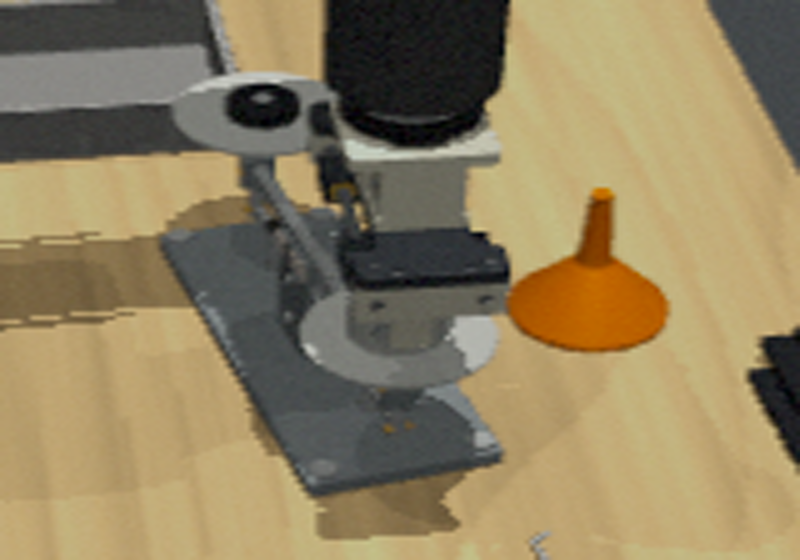

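View pics/wR3.png

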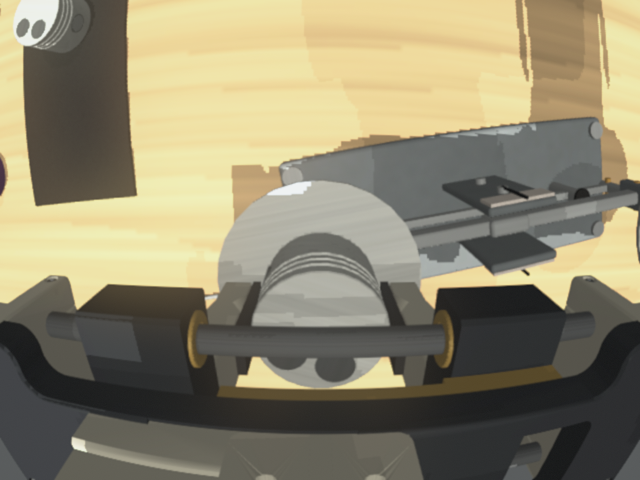

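>>> servo_tool(steps=[[[-0.0002,0.001,-0.0008,0,0,0],[0,0.001,0,0,0,0],[0,0.001,0,0,0,0],[0,0,0,0,0,0],[0,0,0,0,0,0]]])

```text
time_s: 16.25
tcp_pos: [0.6259, -0.1223, 0.1183]
eef_rot: [-90.0, 0.0, 90.0]
contact_force: [0.2, -0.4, -1.7]
gripper_width: 0.0556
```

```bash
python3 - <<'E'
from meas import *
mean_state(4)
E
```

```text
t 16.45 w 0.0556
P [ 0.6259 -0.1223  0.1184] +- [0. 0. 0.]
E [-8.99978e+01  8.00000e-04  8.99897e+01] +- [0.004  0.0004 0.002 ]
F [-0.1429 -0.264  -2.4917] +- [0.7064 0.5609 0.5592]
M [-0.0172 -0.0269  0.012 ] +- [0.0136 0.0164 0.0208]
```

>>> servo_tool(steps=[[[0,0.0025,0,0,0,0],[0,0.0025,0,0,0,0],[0,0.0015,0,0,0,0],[0,0.001,0,0,0,0],[0,0.0005,0,0,0,0],[0,0,0,0,0,0],[0,0,0,0,0,0]]])

```text
time_s: 17.15
tcp_pos: [0.626, -0.1223, 0.1104]
eef_rot: [-90.0, 0.0, 90.0]
contact_force: [-0.7, 0.1, -2.8]
gripper_width: 0.0556
```

```bash
python3 - <<'E'
from meas import *
mean_state(4)
E
```

```text
t 17.35 w 0.0555
P [ 0.626  -0.1223  0.1104] +- [0. 0. 0.]
E [-9.00082e+01 -2.00000e-04  8.99878e+01] +- [0.0016 0.0013 0.0006]
F [-0.1526 -0.6022 -2.1019] +- [0.2472 0.6081 0.1566]
M [-0.0219 -0.0493  0.008 ] +- [0.0209 0.027  0.0376]
```

>>> servo_tool(steps=[[[0,0.0005,0,0,0,0],[0,0.0005,0,0,0,0],[0,0,0,0,0,0],[0,0,0,0,0,0]]])

```text
time_s: 17.75
tcp_pos: [0.6262, -0.1223, 0.1098]
eef_rot: [-90.0, 0.0, 90.0]
contact_force: [-1.0, 0.7, 3.0]
gripper_width: 0.0559
```

```bash
python3 - <<'E'
from meas import *
mean_state(3)
c=vision.capture('side'); cv2.imwrite('pics/s7.png',cv2.resize(c['img'][170:310,260:420,::-1],None,fx=5,fy=4,interpolation=cv2.INTER_CUBIC))
E
```

```text
t 17.9 w 0.0557
P [ 0.6261 -0.1223  0.1097] +- [0. 0. 0.]
E [-9.00325e+01  2.70000e-03  8.99918e+01] +- [0.0018 0.0013 0.0008]
F [-0.6926  0.4061  2.6666] +- [0.2682 0.5097 0.5603]
M [ 0.2051  0.441  -0.0099] +- [0.0302 0.0365 0.0114]
```

View pics/s7.png

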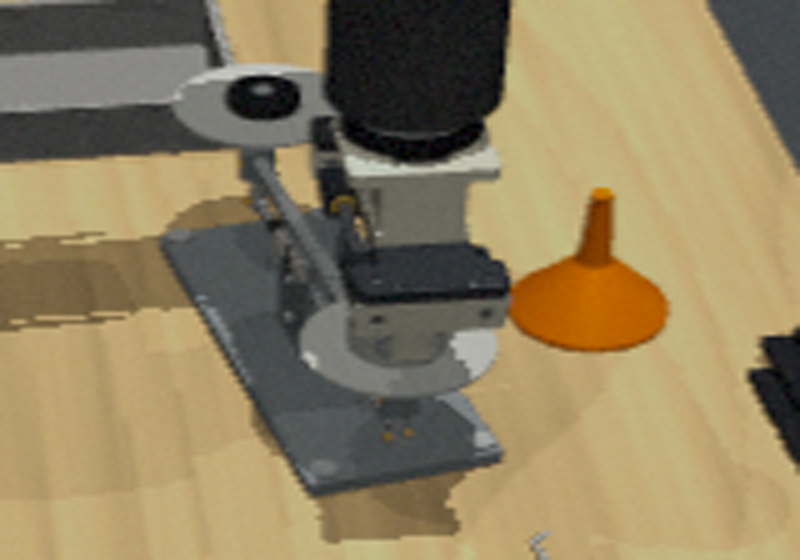

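>>> servo_tool(steps=[[[0,-0.0005,0,0,0,0],[0,0,0,0,0,0],[0,0,0,0,0,0],[0,0,0,0,0,0],[0,0,0,0,0,0],[0,0,0,0,0,0]]], jaw=30)

```text
time_s: 18.55
tcp_pos: [0.6259, -0.1223, 0.1098]
eef_rot: [-90.0, -0.0, 90.0]
contact_force: [-0.4, -0.3, 0.4]
gripper_width: 0.0771
```

```bash
python3 - <<'E'
from meas import *
mean_state(2)
E
```

```text
t 18.65 w 0.0775
P [ 0.626  -0.1223  0.1098] +- [0. 0. 0.]
E [-8.99985e+01  1.00000e-04  8.99896e+01] +- [0.0003 0.0006 0.001 ]
F [0.7971 0.2943 0.6116] +- [0.4631 0.5897 0.3697]
M [ 0.0011 -0.0168 -0.005 ] +- [0.0333 0.0199 0.0143]
```

>>> servo_tool(steps=[[[0,-0.02,0,0,0,0],[0,-0.04,0,0,0,0],[0,-0.04,0,0,0,0],[-0.0296,0,0.0248,0,0,0],[-0.0296,0,0.0248,0,0,0],[-0.0296,0,0.0248,0,0,0],[-0.0296,0,0.0248,0,0,0],[-0.0296,0,0.0248,0,0,0],[-0.0296,0,0.0248,0,0,0],[-0.0296,0.03,0.0247,0,0,0],[-0.0293,0.03,0.0247,0,0,0],[0,0.03,0,0,0,0],[0,0.02,0,0,0,0],[0,0,0,0,0,0],[0,0,0,0,0,0],[0,0,0,0,0,0],[0,0,0,0,0,0]]])

```text
time_s: 20.35
tcp_pos: [0.4287, -0.3589, 0.1013]
eef_rot: [-90.1, 0.1, 90.0]
contact_force: [-0.7, 1.0, -0.3]
gripper_width: 0.0773
```

```bash
python3 - <<'E'
from meas import *
mean_state(3)
look('wB2')
circ('wB2',.428,-.358,.054,.028,1)
c=vision.capture('side'); cv2.imwrite('pics/s8.png',cv2.resize(c['img'][170:310,260:420,::-1],None,fx=5,fy=4,interpolation=cv2.INTER_CUBIC))
E
```

```text
t 20.5 w 0.0774
P [ 0.4284 -0.3588  0.1009] +- [0.0001 0.     0.0002]
E [-9.00935e+01  3.82000e-02  9.00174e+01] +- [0.0143 0.0067 0.0036]
F [ 0.1482 -0.124   0.3912] +- [0.3518 0.4807 0.409 ]
M [-0.0523 -0.0026  0.0275] +- [0.0045 0.0162 0.0115]
wB2 20.5 [ 0.4282 -0.3588  0.1007] [-9.008e+01  3.000e-02  9.001e+01] F [0.05 0.42 0.34] w 0.0774
wB2 centre 0.4283 -0.3589 r 0.0275 score -53.8
```

View pics/s8.png

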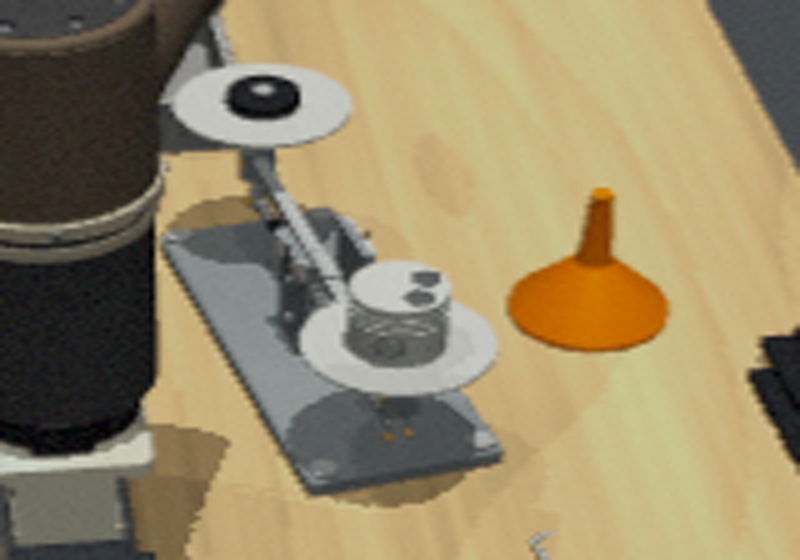

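View pics/wB2.png

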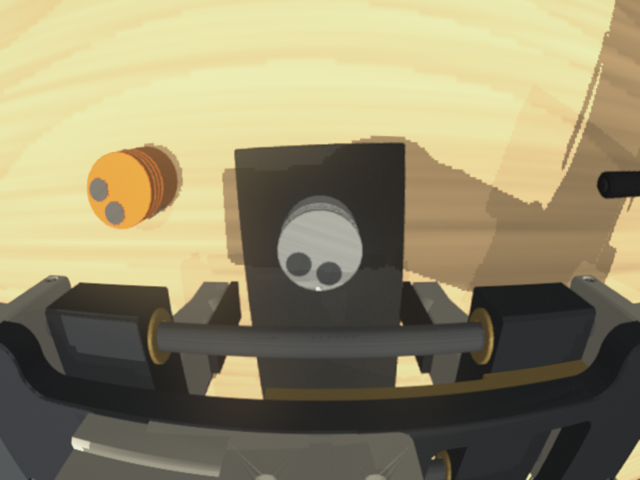

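>>> servo_tool(steps=[[[0,0.03,0,0,0,0],[0,0.03,0,0,0,0],[0,0.02,0,0,0,0],[0,0.012,0,0,0,0],[0,0.0097,0,0,0,0],[0,0,0,0,0,0],[0,0,0,0,0,0],[0,0,0,0,0,0],[0,0,0,0,0,0]]])

```text
time_s: 21.5
tcp_pos: [0.4283, -0.359, -0.0009]
eef_rot: [-90.1, 0.0, 90.0]
contact_force: [-0.1, 0.2, 0.1]
gripper_width: 0.0776
```

>>> servo_tool(steps=[[[0,0,0,0,0,0],[0,0,0,0,0,0],[0,0,0,0,0,0],[0,0,0,0,0,0],[0,0,0,0,0,0],[0,0,0,0,0,0]]], jaw=255, grip_force=20)

```text
time_s: 22.1
tcp_pos: [0.4278, -0.3588, -0.0017]
eef_rot: [-90.0, 0.0, 90.0]
contact_force: [-0.6, 0.8, 1.5]
gripper_width: 0.0555
```

```bash
python3 - <<'E'
from meas import *
mean_state(2)
E
```

```text
t 22.2 w 0.0555
P [ 0.4277 -0.3588 -0.0017] +- [0. 0. 0.]
E [-9.00029e+01  4.10000e-03  8.99912e+01] +- [0.0004 0.0005 0.    ]
F [-0.0998 -0.2053  2.9222] +- [0.7359 0.0969 0.0014]
M [0.189  0.1195 0.0051] +- [0.0189 0.047  0.0111]
```

>>> servo_tool(steps=[[[0,-0.015,0,0,0,0],[0,-0.035,0,0,0,0],[0,-0.04,0,0,0,0],[0,-0.04,0,0,0,0],[0,-0.04,0,0,0,0],[0.0413,-0.02,-0.0128,0,0,0],[0.0413,-0.02,-0.0128,0,0,0],[0.0413,0,-0.0128,0,0,0],[0.0413,0,-0.0128,0,0,0],[0.0413,0,-0.0128,0,0,0],[0.0413,0,-0.0128,0,0,0],[0.0413,0,-0.0128,0,0,0],[0.0413,0,-0.0128,0,0,0],[0.0413,0,-0.0128,0,0,0],[0.0413,0,-0.0128,0,0,0],[0.0416,0,-0.0127,0,0,0],[0.0416,0,-0.0127,0,0,0],[0,0,0,0,0,0],[0,0,0,0,0,0],[0,0,0,0,0,0]]])

```text
time_s: 24.2
tcp_pos: [0.5806, 0.1369, 0.2076]
eef_rot: [-89.9, 0.0, 90.0]
contact_force: [0.1, 0.4, -2.4]
gripper_width: 0.0558
```

```bash
python3 - <<'E'
from meas import *
mean_state(6)
look('wL2')
circ('wL2',.581,.1375,.151,.0232,-1,-85,86)
a=cv2.imread('pics/fit_wL2_581.png')
s=st(); p=s['tcp_pos']
im2,f=rect('wL2',p[0],p[1],p[2]+.0057)
o=im2.copy(); cv2.circle(o,(160,160),112,(255,0,0),1)
cv2.imwrite('pics/m3.png',np.hstack([a,o[:,:,::-1]]))
E
```

```text
t 24.5 w 0.0555
P [0.581  0.1365 0.2082] +- [0.0002 0.0001 0.0002]
E [-8.99983e+01 -4.80000e-03  8.99292e+01] +- [0.0223 0.0111 0.0098]
F [-0.3207  0.1239 -1.8953] +- [0.5241 0.4763 0.3501]
M [-0.0478 -0.0259  0.02  ] +- [0.0279 0.0328 0.0152]
wL2 24.5 [0.5812 0.1367 0.2084] [-9.002e+01 -2.000e-02  8.993e+01] F [ 0.    0.07 -2.25] w 0.0555
wL2 centre 0.5777 0.1372 r 0.0217 score -60.0
```

View pics/m3.png

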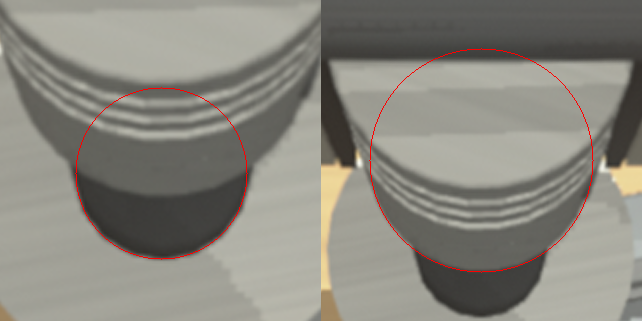

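>>> servo_tool(steps=[[[0.0009,0.02,0.0006,0,0,0],[0,0.02,0,0,0,0],[0,0.012,0,0,0,0],[0,0.006,0,0,0,0],[0,0.002,0,0,0,0],[0,0.002,0,0,0,0],[0,0.002,0,0,0,0],[0,0.002,0,0,0,0],[0,0.002,0,0,0,0],[0,0,0,0,0,0],[0,0,0,0,0,0]]])

```text
time_s: 25.65
tcp_pos: [0.5807, 0.1383, 0.1402]
eef_rot: [-90.0, 0.0, 90.0]
contact_force: [0.0, -1.2, -2.5]
gripper_width: 0.0555
```

```bash
python3 - <<'E'
from meas import *
mean_state(4)
E
```

```text
t 25.85 w 0.0558
P [0.5807 0.1382 0.1402] +- [0. 0. 0.]
E [-9.00050e+01  2.80000e-03  8.99889e+01] +- [0.0012 0.001  0.0009]
F [ 0.4756 -0.7703 -2.7429] +- [0.5155 0.3013 0.4732]
M [-0.2843 -0.3198  0.0222] +- [0.0187 0.0217 0.0177]
```

>>> servo_tool(steps=[[[-0.0009,0.001,-0.0005,0,0,0],[0,0.002,0,0,0,0],[0,0.0015,0,0,0,0],[0,0,0,0,0,0],[0,0,0,0,0,0]]])

```text
time_s: 26.35
tcp_pos: [0.581, 0.1374, 0.1356]
eef_rot: [-90.0, 0.0, 90.0]
contact_force: [-0.4, -0.4, -1.9]
gripper_width: 0.0558
```

```bash
python3 - <<'E'
from meas import *
mean_state(4)
E
```

```text
t 26.55 w 0.0556
P [0.5811 0.1374 0.1357] +- [0. 0. 0.]
E [-9.00028e+01 -8.00000e-04  8.99902e+01] +- [0.0037 0.0017 0.0011]
F [ 0.0958 -0.0607 -1.4841] +- [0.4464 0.4122 0.428 ]
M [-0.0247 -0.0192  0.0104] +- [0.0329 0.0103 0.0302]
```

>>> servo_tool(steps=[[[0,0.001,0,0,0,0],[0,0.001,0,0,0,0],[0,0.001,0,0,0,0],[0,0.001,0,0,0,0],[0,0,0,0,0,0],[0,0,0,0,0,0]]])

```text
time_s: 27.15
tcp_pos: [0.5812, 0.1375, 0.1318]
eef_rot: [-90.0, -0.0, 90.0]
contact_force: [-2.3, 1.2, -0.7]
gripper_width: 0.0558
```

```bash
python3 - <<'E'
from meas import *
mean_state(5)
E
```

```text
t 27.4 w 0.0558
P [0.5812 0.1375 0.1318] +- [0. 0. 0.]
E [-9.00122e+01 -8.10000e-03  8.99907e+01] +- [0.0014 0.0004 0.0028]
F [-0.581   0.4952  0.4828] +- [0.4484 0.5927 0.2591]
M [ 0.2086  0.3046 -0.0212] +- [0.0557 0.0172 0.0203]
```

>>> servo_tool(steps=[[[0,0,0,0,0,0],[0,0,0,0,0,0],[0,0,0,0,0,0],[0,0,0,0,0,0],[0,0,0,0,0,0],[0,0,0,0,0,0]]], jaw=10)

```text
time_s: 28.0
tcp_pos: [0.5811, 0.1374, 0.1316]
eef_rot: [-90.0, 0.0, 90.0]
contact_force: [0.2, 0.3, 0.2]
gripper_width: 0.0841
```

>>> servo_tool(steps=[[[0,-0.01,0,0,0,0],[0,-0.03,0,0,0,0],[0,-0.04,0,0,0,0],[0,-0.04,0,0,0,0],[0,0,0,0,0,0],[0,0,0,0,0,0],[0,0,0,0,0,0],[0,0,0,0,0,0],[0,0,0,0,0,0],[0,0,0,0,0,0],[0,0,0,0,0,0],[0,0,0,0,0,0],[0,0,0,0,0,0],[0,0,0,0,0,0],[0,0,0,0,0,0],[0,0,0,0,0,0],[0,0,0,0,0,0],[0,0,0,0,0,0],[0,0,0,0,0,0],[0,0,0,0,0,0]]])

```text
time_s: 30.0
tcp_pos: [0.5811, 0.1374, 0.2517]
eef_rot: [-90.0, 0.0, 90.0]
contact_force: [-0.1, -0.1, 0.1]
gripper_width: 0.0842
```

```bash
python3 - <<'E'
from meas import *
mean_state(2)
look('wL3')
for n in ('side','top'):
    c=vision.capture(n); sl=(slice(170,310),slice(260,420)) if n=='side' else (slice(180,300),slice(180,400))
    cv2.imwrite('pics/%s9.png'%n,cv2.resize(c['img'][sl][:,:,::-1],None,fx=3.6,fy=3.6,interpolation=cv2.INTER_CUBIC))
E
```

```text
t 30.1 w 0.0844
P [0.5811 0.1374 0.2517] +- [0. 0. 0.]
E [-8.99986e+01  9.00000e-04  8.99884e+01] +- [0.0026 0.0034 0.0021]
F [-0.2197 -0.0915  0.3721] +- [0.0419 0.0609 0.082 ]
M [-0.0577 -0.0595  0.0183] +- [0.0117 0.0017 0.0022]
wL3 30.1 [0.5811 0.1374 0.2516] [-90.     0.    89.99] F [-0.18 -0.15  0.29] w 0.0844
```

View pics/side9.png

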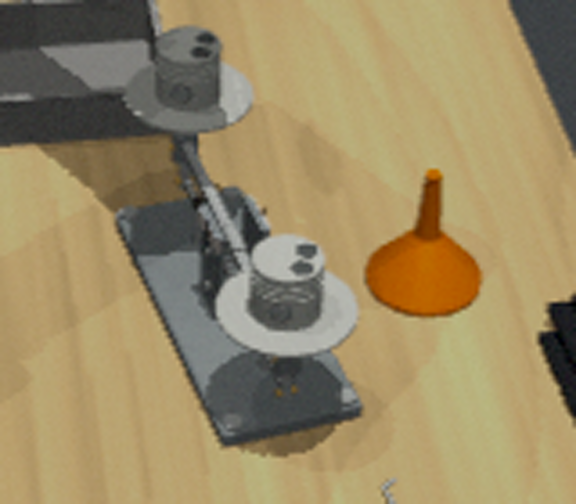

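View pics/wL3.png

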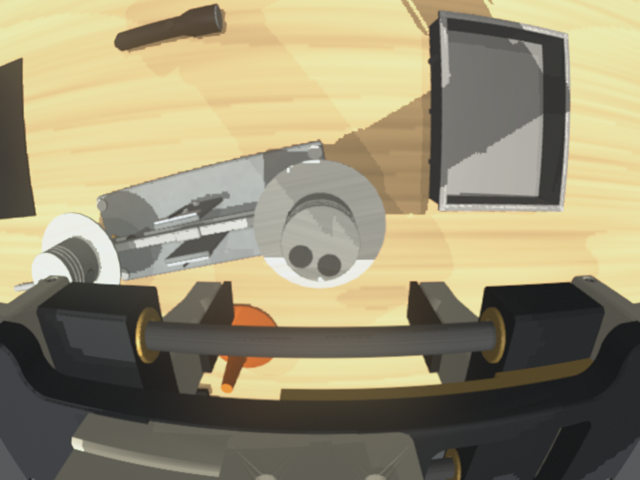

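```bash
python3 - <<'E'
from meas import *
c=vision.capture('side'); cv2.imwrite('pics/side10.png',c['img'][:,:,::-1])
cur=cv2.resize(c['img'][170:310,260:420,::-1],None,fx=5,fy=4,interpolation=cv2.INTER_CUBIC)
old=cv2.imread('pics/s8.png'); init=cv2.resize(cv2.imread('pics/side0.png')[170:310,260:420],None,fx=5,fy=4,interpolation=cv2.INTER_CUBIC)
t=old[250:400,295:505]
m=cv2.matchTemplate(cur[230:420,275:525],t,cv2.TM_CCOEFF_NORMED); _,v,_,l=cv2.minMaxLoc(m); print('R now vs R-down: shift rows',(l[1]-20)/4,'cols',(l[0]-20)/5,v)
tr=init[340:420,290:500]
for z in (.115,.127,.139):
    print(z,proj(c,(.626,-.122,z)),proj(c,(.581,.1375,z)))
res={}
for zR in np.arange(.113,.142,.002): pass
for d in spotter.silhouettes('side','piston_a_mid'):
    u=cent(d['region']); print(np.round(u,1),d['region'].sum(),round(d['conf'],2))
for z in (.115,.127,.139):
    print(z,mcent(c,cylpts((.626,-.122,z))),mcent(c,cylpts((.581,.1375,z))))
d=vision.capture('wrist'); s=st()
# crown fit heights from wrist: apparent radius on L
look('wL4')
for z in (.165,.189): circ('wL4',.581,.1375,z,.028,1)
E
```

```text
R now vs R-down: shift rows 0.0 cols 0.0 0.9933561086654663
0.115 [339.17258834 254.64513074] [311.78846182 201.23252901]
0.127 [339.33738807 251.34417344] [311.82080855 198.05950184]
0.139 [339.50374286 248.01206822] [311.85342783 194.85974013]
[339.  248.2] 488 0.82
[336. 386.] 659 0.7
[382.1 335.3] 101 0.23
0.115 [339.55179779 247.74356177] [311.82772239 194.58911043]
0.127 [339.69929975 244.36299563] [311.84118007 191.34721798]
0.139 [339.89379312 240.94293972] [311.90881442 188.08374263]
wL4 30.4 [0.5811 0.1374 0.2517] [-90.    -0.    89.99] F [ 0.41  0.15 -0.06] w 0.0842
wL4 centre 0.5883 0.1377 r 0.0293 score -13.9
wL4 centre 0.5854 0.1304 r 0.028 score -6.9
```

>>> servo_tool(steps=[[[-0.0433,0,-0.0075,0,0,0],[-0.0433,0,-0.0075,0,0,0],[-0.0433,0,-0.0075,0,0,0],[-0.0433,0,-0.0075,0,0,0],[-0.0433,0,-0.0075,0,0,0],[-0.0432,0,-0.0074,0,0,0],[0,0.03,0,0,0,0],[0,0,0,0,0,0],[0,0,0,0,0,0],[0,0,0,0,0,0],[0,0,0,0,0,0]]])

```text
time_s: 31.55
tcp_pos: [0.6266, -0.1214, 0.2232]
eef_rot: [-90.1, 0.0, 90.1]
contact_force: [-0.1, 0.3, -0.1]
gripper_width: 0.0846
```

```bash
python3 - <<'E'
from meas import *
mean_state(4)
look('wR5')
circ('wR5',.626,-.1223,.165,.028,1,-60,61)
E
```

```text
t 31.75 w 0.0845
P [ 0.6264 -0.1216  0.2227] +- [0.0001 0.0001 0.0002]
E [-9.00818e+01 -2.00000e-03  9.00555e+01] +- [0.0202 0.0018 0.0134]
F [-0.0598 -0.2725 -0.291 ] +- [0.4108 0.3666 0.1443]
M [-0.0228 -0.0369 -0.0125] +- [0.0202 0.0158 0.0214]
wR5 31.75 [ 0.6262 -0.1218  0.2223] [-90.05  -0.    90.04] F [ 0.18  0.31 -0.2 ] w 0.0845
wR5 centre 0.6251 -0.122 r 0.0268 score -39.0
```

View pics/wR5.png

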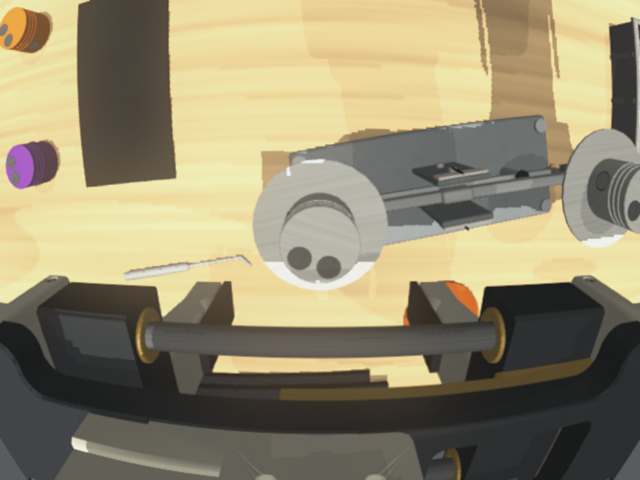

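>>> servo_tool(steps=[[[0,0.03,0,0,0,0],[0,0.03,0,0,0,0],[0,0.025,0,0,0,0],[0,0.015,0,0,0,0],[0,0.0105,0,0,0,0],[0,0,0,0,0,0],[0,0,0,0,0,0],[0,0,0,0,0,0],[0,0,0,0,0,0]]], jaw=30)

```text
time_s: 32.7
tcp_pos: [0.6266, -0.1223, 0.1122]
eef_rot: [-90.1, -0.0, 90.0]
contact_force: [-0.3, 0.1, 1.0]
gripper_width: 0.0774
```

```bash
python3 - <<'E'
from meas import *
mean_state(3)
E
```

```text
t 32.85 w 0.0772
P [ 0.6263 -0.1223  0.1119] +- [0.0001 0.     0.0001]
E [-9.00685e+01 -4.70000e-03  8.99905e+01] +- [0.0121 0.001  0.0001]
F [ 0.011   0.2308 -0.3816] +- [0.2926 0.1044 0.1762]
M [-0.0181 -0.0151  0.0119] +- [0.0111 0.029  0.0208]
```

>>> servo_tool(steps=[[[0,0,0,0,0,0],[0,0,0,0,0,0],[0,0,0,0,0,0],[0,0,0,0,0,0],[0,0,0,0,0,0],[0,0,0,0,0,0],[0,0,0,0,0,0]]], jaw=255, grip_force=20)

```text
time_s: 33.55
tcp_pos: [0.6259, -0.1223, 0.1112]
eef_rot: [-90.0, -0.0, 90.0]
contact_force: [0.3, 0.5, 0.8]
gripper_width: 0.0554
```

```bash
python3 - <<'E'
from meas import *
mean_state(3)
E
```

```text
t 33.7 w 0.0556
P [ 0.6259 -0.1223  0.1111] +- [0. 0. 0.]
E [-8.99982e+01 -1.50000e-03  8.99869e+01] +- [0.0007 0.0009 0.0018]
F [-0.452  -0.195  -0.1565] +- [0.4918 0.7226 0.3413]
M [ 0.0617  0.0078 -0.0154] +- [0.0193 0.0269 0.0369]
```

>>> servo_tool(steps=[[[0,-0.0015,0,0,0,0],[0,-0.0025,0,0,0,0],[0,-0.0025,0,0,0,0],[0,-0.0025,0,0,0,0],[0,-0.0025,0,0,0,0],[0,-0.0025,0,0,0,0],[0,-0.0025,0,0,0,0],[0,-0.0025,0,0,0,0],[0,-0.0025,0,0,0,0],[0,-0.0025,0,0,0,0],[0,-0.003,0,0,0,0],[0,-0.005,0,0,0,0],[0,-0.01,0,0,0,0],[0,-0.03,0,0,0,0],[0,-0.04,0,0,0,0],[0,0,0,0,0,0],[0,0,0,0,0,0]]])

```text
time_s: 35.4
tcp_pos: [0.6265, -0.1222, 0.2249]
eef_rot: [-90.2, -0.0, 90.0]
contact_force: [-0.5, 0.8, -3.7]
gripper_width: 0.0556
```

```bash
python3 - <<'E'
from meas import *
p,e,f=mean_state(3)
c=vision.capture('side'); cv2.imwrite('pics/side11.png',cv2.resize(c['img'][140:310,240:420,::-1],None,fx=3.5,fy=3.5,interpolation=cv2.INTER_CUBIC))
ct=vision.capture('top'); save(ct,'top11.png')
q=[atz(ct,u,.055) for u in ((97,243),(175,243),(175,341),(96,341))]; print('top corners',np.round(q,3),np.mean(q,0))
d=np.load('pics/wL3.npz'); c=dict(fx=d['k'][0],fy=d['k'][0],cx=d['k'][1],cy=d['k'][2],tool_from_camera=d['T']); s=dict(tcp_pos=d['pos'],eef_rot=d['rot'])
q=[watz(c,s,u,.055) for u in ((440,10),(568,33),(564,211),(431,209))]; print('wrist',np.round(q,3),np.mean(q,0))
E
```

```text
t 35.55 w 0.0557
P [ 0.6254 -0.1222  0.2227] +- [0.0002 0.     0.0005]
E [-8.99465e+01 -2.19000e-02  8.99776e+01] +- [0.0548 0.0074 0.0007]
F [-0.0704  0.5617 -1.8238] +- [0.2587 0.329  0.4801]
M [-0.0067 -0.0004 -0.0299] +- [0.0172 0.0478 0.0273]
top corners [[0.587 0.435 0.055]
 [0.588 0.26  0.055]
 [0.371 0.251 0.055]
 [0.37  0.424 0.055]] [0.47888775 0.34245703 0.055     ]
wrist [[0.369 0.263 0.055]
 [0.366 0.429 0.055]
 [0.583 0.435 0.055]
 [0.585 0.257 0.055]] [0.47591769 0.3460041  0.055     ]
```

View pics/side11.png

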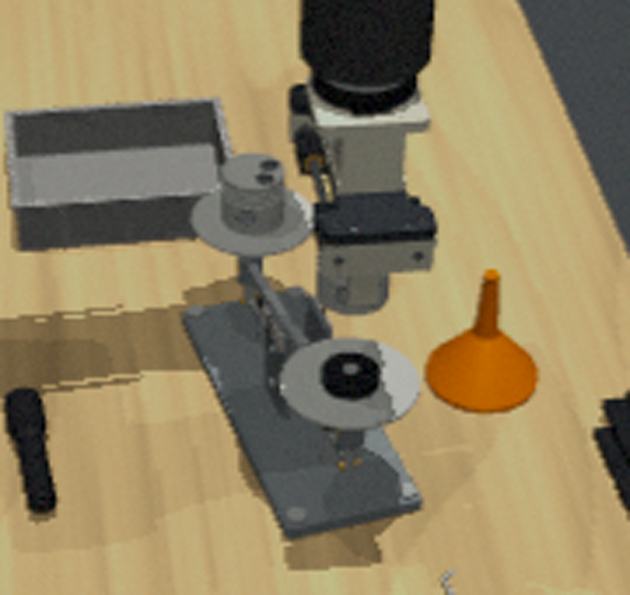

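View pics/top11.png

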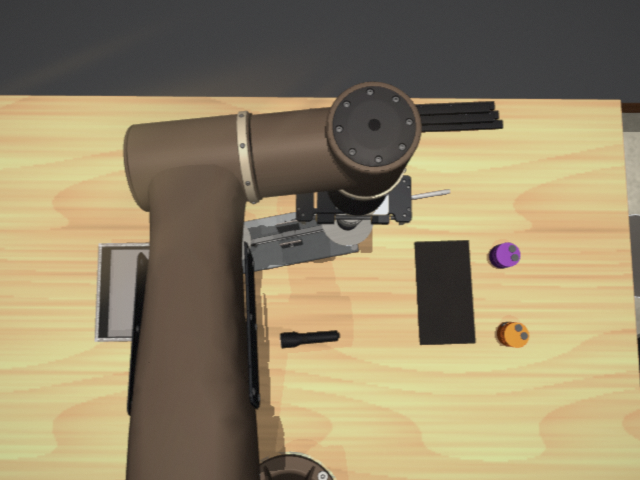

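>>> servo_tool(steps=[[[0.02,-0.02,0.006,0,0,0],[0.0406,-0.02,0.0129,0,0,0],[0.0406,-0.01,0.0129,0,0,0],[0.0406,0,0.0129,0,0,0],[0.0406,0,0.0129,0,0,0],[0.0406,0,0.0129,0,0,0],[0.0406,0,0.0129,0,0,0],[0.0406,0,0.0129,0,0,0],[0.0406,0,0.0129,0,0,0],[0.0406,0,0.0129,0,0,0],[0.0406,0,0.0129,0,0,0],[0.0406,0.02,0.0129,0,0,0],[0,0.03,0,0,0,0],[0,0.03,0,0,0,0],[0,0,0,0,0,0],[0,0,0,0,0,0],[0,0,0,0,0,0]]])

```text
time_s: 37.35
tcp_pos: [0.4792, 0.3447, 0.195]
eef_rot: [-90.1, -0.1, 90.0]
contact_force: [-1.0, -0.3, -0.8]
gripper_width: 0.0556
```

```bash
python3 - <<'E'
from meas import *
mean_state(3); look('wT')
E
```

```text
t 37.5 w 0.0557
P [0.479  0.3447 0.195 ] +- [0.0001 0.0001 0.0001]
E [-90.1087  -0.1139  89.9681] +- [0.0097 0.0036 0.002 ]
F [-0.1306  0.4582 -1.6606] +- [0.3494 0.1297 0.7266]
M [-0.03    0.0216 -0.0223] +- [0.0243 0.0275 0.0386]
wT 37.5 [0.4788 0.3446 0.1948] [-90.1   -0.11  89.97] F [ 0.27  0.43 -2.68] w 0.0557
```

View pics/wT.png

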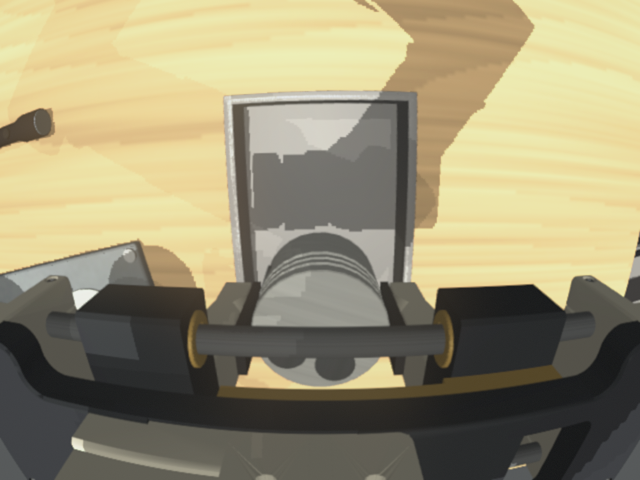

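>>> servo_tool(steps=[[[0,0.03,0,0,0,0],[0,0.04,0,0,0,0],[0,0.04,0,0,0,0],[0,0.035,0,0,0,0],[0,0.02,0,0,0,0],[0,0.012,0,0,0,0],[0,0.008,0,0,0,0],[0,0.003,0,0,0,0],[0,0,0,0,0,0],[0,0,0,0,0,0],[0,0,0,0,0,0],[0,0,0,0,0,0]]])

```text
time_s: 38.75
tcp_pos: [0.4784, 0.3446, 0.0058]
eef_rot: [-90.0, -0.1, 90.0]
contact_force: [0.4, 0.1, -1.4]
gripper_width: 0.0558
```

```bash
python3 - <<'E'
from meas import *
mean_state(3)
E
```

```text
t 38.9 w 0.0559
P [0.4783 0.3445 0.0056] +- [0.     0.0001 0.0001]
E [-9.00238e+01 -3.11000e-02  8.99924e+01] +- [0.0064 0.0085 0.002 ]
F [-0.4931  0.0062 -2.4258] +- [0.6432 0.1218 0.16  ]
M [-0.032  -0.0081 -0.0092] +- [0.0185 0.0457 0.0328]
```

>>> servo_tool(steps=[[[0,0.0015,0,0,0,0],[0,0.001,0,0,0,0],[0,0.001,0,0,0,0],[0,0.001,0,0,0,0],[0,0,0,0,0,0],[0,0,0,0,0,0]]])

```text
time_s: 39.5
tcp_pos: [0.4781, 0.3443, 0.0006]
eef_rot: [-90.0, 0.0, 90.0]
contact_force: [0.4, -0.7, -1.8]
gripper_width: 0.0556
```

```bash
python3 - <<'E'
from meas import *
mean_state(3)
E
```

```text
t 39.65 w 0.0555
P [0.4782 0.3443 0.0007] +- [0. 0. 0.]
E [-9.00019e+01 -2.00000e-03  8.99882e+01] +- [0.002  0.0022 0.0003]
F [-0.2467 -0.1973 -1.8391] +- [0.36   0.3587 0.1314]
M [-0.025  -0.0253  0.0059] +- [0.0223 0.0176 0.0295]
```

>>> servo_tool(steps=[[[0,0.0005,0,0,0,0],[0,0.0003,0,0,0,0],[0,0,0,0,0,0],[0,0,0,0,0,0]]])

```text
time_s: 40.05
tcp_pos: [0.4782, 0.3443, -0.0001]
eef_rot: [-90.0, -0.0, 90.0]
contact_force: [1.0, -0.4, -1.7]
gripper_width: 0.0554
```

```bash
python3 - <<'E'
from meas import *
mean_state(3)
E
```

```text
t 40.2 w 0.056
P [ 4.782e-01  3.443e-01 -1.000e-04] +- [0. 0. 0.]
E [-9.00036e+01 -2.20000e-03  8.99904e+01] +- [0.0012 0.0018 0.0007]
F [ 0.2901  0.2086 -1.6727] +- [0.2502 0.1574 0.4483]
M [-0.0535  0.0151  0.0249] +- [0.013  0.0369 0.0292]
```

>>> servo_tool(steps=[[[0,0.0005,0,0,0,0],[0,0.0004,0,0,0,0],[0,0,0,0,0,0],[0,0,0,0,0,0]]])

```text
time_s: 40.6
tcp_pos: [0.4782, 0.3443, -0.0001]
eef_rot: [-90.0, -0.0, 90.0]
contact_force: [-2.6, -2.0, 7.5]
gripper_width: 0.0558
```

```bash
python3 - <<'E'
from meas import *
mean_state(3)
E
```

```text
t 40.75 w 0.0557
P [ 4.782e-01  3.443e-01 -1.000e-04] +- [0. 0. 0.]
E [-9.00221e+01 -9.90000e-03  9.00041e+01] +- [0.0008 0.0012 0.0008]
F [-3.1356 -2.2331  7.4436] +- [0.2321 0.2231 0.3453]
M [-0.6009  1.0803 -0.0096] +- [0.0078 0.0061 0.0202]
```

>>> servo_tool(steps=[[[0,-0.0006,0,0,0,0],[0,0,0,0,0,0],[0,0,0,0,0,0]]])

```text
time_s: 41.05
tcp_pos: [0.4782, 0.3444, -0.0002]
eef_rot: [-90.0, -0.0, 90.0]
contact_force: [-2.3, -0.7, 5.7]
gripper_width: 0.0555
```

>>> servo_tool(steps=[[[0,0,0,0,0,0],[0,0,0,0,0,0],[0,0,0,0,0,0],[0,0,0,0,0,0],[0,0,0,0,0,0]]], jaw=35)

```text
time_s: 41.55
tcp_pos: [0.4782, 0.3443, -0.0005]
eef_rot: [-90.0, 0.0, 90.0]
contact_force: [-0.9, -0.1, -0.5]
gripper_width: 0.0756
```

>>> servo_tool(steps=[[[0,-0.015,0,0,0,0],[0,-0.03,0,0,0,0],[0,-0.04,0,0,0,0],[0,-0.04,0,0,0,0],[0,-0.04,0,0,0,0],[0,-0.04,0,0,0,0],[0,-0.02,0,0,0,0],[0,0,0,0,0,0],[0,0,0,0,0,0],[0,0,0,0,0,0]]])

```text
time_s: 42.55
tcp_pos: [0.4776, 0.3438, 0.2233]
eef_rot: [-89.9, 0.1, 90.0]
contact_force: [0.3, -0.5, -0.2]
gripper_width: 0.0756
```

```bash
python3 - <<'E'
from meas import *
mean_state(2); look('wT2')
c=vision.capture('side'); cv2.imwrite('pics/side12.png',cv2.resize(c['img'][120:400,220:440,::-1],None,fx=3,fy=2.1,interpolation=cv2.INTER_CUBIC))
ct=vision.capture('top'); save(ct,'top12.png')
E
```

```text
t 42.65 w 0.0755
P [0.4777 0.3438 0.2232] +- [0. 0. 0.]
E [-89.914    0.0968  89.9838] +- [0.0035 0.0011 0.002 ]
F [-0.4795 -0.1854 -0.0089] +- [0.1449 0.1067 0.3843]
M [-0.0197 -0.0298  0.0178] +- [0.0063 0.0044 0.0037]
wT2 42.65 [0.4777 0.3439 0.2232] [-89.92   0.1   89.99] F [-0.62 -0.29 -0.39] w 0.0755
```

View pics/wT2.png

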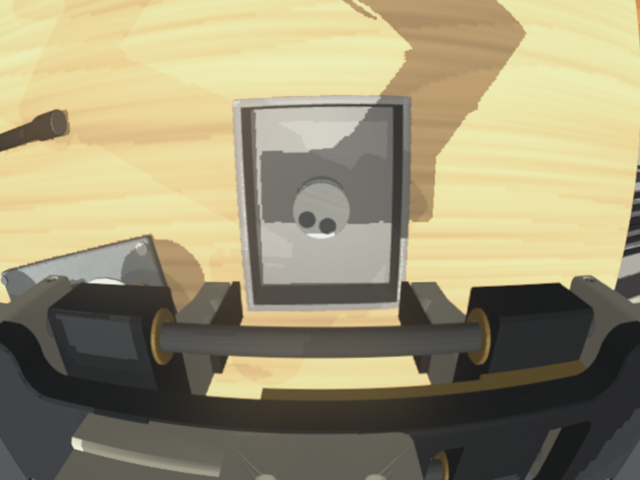

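View pics/side12.png

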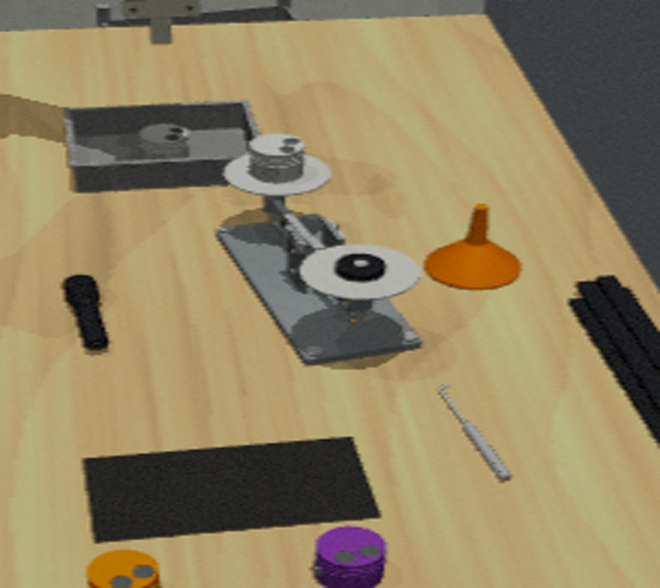

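View pics/top12.png

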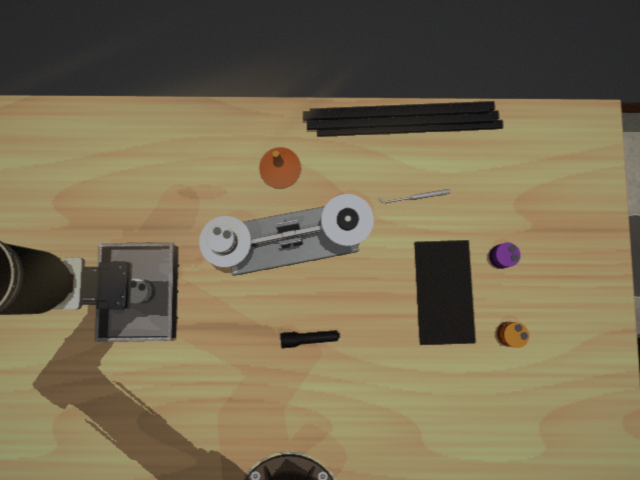

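```bash
python3 -c "
from h import *
print(r.close_job(), st()['time_s'])"
```

```text
the job is handed in; nothing more can be done
the job is handed in; nothing more can be done
```

I weighed the two pistons against each other, moved the heavier one to the grey tray, and handed the job in at about 43 s of the 72 s allowed. No verdict was returned.

- **Weighing:** The first piston, the one farther from the robot on the mat, went onto the right pan and the other onto the left. Both slid over their plugs until they sat flat. The measured vertical load stayed around 5 N, well under the 20 N limit.
- **Which is heavier:** With both pistons released, the right pan stayed at its lower stop after more than 2 s. The side picture matched the earlier right-pan-down view with no shift. The wrist readings pointed the same way (roughly 2.3 N against 2.0 N) but are too noisy to count on.
- **Final state:** The last pictures show the heavier piston upright near the middle of the tray. The lighter one is seated upright on the left pan. The flashlight, pick and funnel look unmoved, as do the orange and purple look-alikes. The arm is clear of everything.

**What went wrong or disagreed:**
- **Fingertip position:** The real fingertips sit about 25 mm behind the reported tool point, not 17 mm ahead of it as described. The first grasp closed on air just above the piston crown without touching it. I corrected the height from the pictures and it held after that.
- **Camera disagreement:** The side and top cameras differed by up to 5 mm in x, so I relied on the wrist camera plus feel.
- **Tray floor contact:** The piston pressed the tray floor with up to about 10 N before I released it.

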